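# Take the toppled valve off the turntable and clamp it upright

### The job

One of the four steel check valves on the free-turning parts turntable has toppled over: lift it off, leaving the other three standing on the turntable, and stand it upright, spigot up, on the bed of the bench clamp between the jaws and in the middle of their width. Then squeeze the clamp's trigger towards its fixed grip again and again, letting it spring right back between squeezes, until the sliding jaw holds the valve firmly and squarely against the fixed jaw, and let go. Work the jaw with the trigger only: do not shove it along by hand.

Things in the scene. Friction and masses are not known exactly. Their poses are not given: they have to be found in the camera images.
- valve: the toppled check valve, steel, 0.2 to 0.4 kg: a square block 30 x 30 mm and 60 mm long with a round spigot 18 mm in diameter and 20 mm long out of one end (80 mm in all). It lies on a long face on the turntable, spigot more or less away from the robot; it stands safely on the end without spigot. Origin: centre of the block's underside as it lies; x along its length towards the spigot, z up.
- valve_center (a point): centre of the valve's square block, 15 mm along z from valve's origin; 30 mm above the foot when the valve stands. Axes as the valve's.
- spare0: a valve of the same kind standing on the turntable, spigot up, 80 mm tall, 30 x 30 mm. Origin: centre of its foot; z up.
- spare1: as spare0, another standing valve.
- spare2: as spare0, another standing valve.
- turntable: fixed foot of the turntable. Origin: on the bench, on the turning axis. It carries a round aluminium platter 300 mm in diameter, top 36 mm above the bench, that turns endlessly and almost without friction: a sideways push off the axis spins it with all that stands on it. The foot's yaw says nothing about the platter.
- clamp: one-hand ratchet clamp bolted to the bench, base plate 270 x 90 mm, its top (the bed) 12 mm above the bench. Origin: on the bench, near the base's middle. x: the way the sliding jaw closes; y: along the jaw faces; z up. From +x to -x: fixed jaw (face at x = 110 mm), bed, sliding jaw, fixed grip, trigger. The jaw's toothed bar, under 26 mm high, runs below them and sticks out at the trigger end.
- clamp_bed (a point): on the bed's top, 12 mm above the bench, at clamp x = 65 mm, y = 0; its axes are the clamp's.
- clamp_grip (a point): centre of the fixed grip's face that looks to the jaws: clamp x = -40 mm, y = 0, 72 mm above the bench. The grip is a black post 12 mm thick (to x = -52 mm), 28 mm wide along y, top 90 mm above the bench.
- trigger_face (a point): centre of the trigger's outer face, the one to push, 72 mm above the bench; clamp x = -88 mm when released, moves to +x as it is squeezed. The trigger is a black post 10 mm thick along x, 26 mm wide, 38 to 88 mm above the bench.
- trigger (a joint): travel of the trigger towards the fixed grip, m: 0 released, 0.022 squeezed. A 2.4 to 4.2 N spring returns it. A pawl inside catches teeth 6 mm apart on the jaw's bar: a full squeeze moves the jaw about 18 mm (the first 16 to 22), and it stays there on letting go. About 14 N moves the free jaw, 20 to 25 N grips firmly; the trigger then stops short.
- fixed_jaw (a point): centre of the fixed jaw's clamping face, clamp x = 110 mm, y = 0, 29 mm above the bench; its axes are the clamp's. The fixed jaw is a steel block 56 mm wide along y, 18 mm thick, top 46 mm above the bench.
- jaw: sliding jaw: steel block 56 mm wide along the clamp's y, 18 mm thick, top 46 mm above the bench. Origin: at bench level under its clamping face, at clamp x = 10 mm when fully back (jaws 100 mm apart; it starts at 10 to 28 mm); axes as the clamp's. It stays where it is left, rubbing with about 9 N. On a valve 30 mm wide held between the jaws it stands at clamp x = 80 mm.

How it is judged:
By the outcome, as a careful person would: the job done as asked, in the order asked, and still so for the second after the job is handed in, with the robot touching nothing.
It also fails if it takes over 67 s, if anything falls off the work surface, if the arm or the gripper's body presses on something with over 40 N, if the wrist force passes 120 N, or if a joint passes its speed limit or range.

### The arm

A 6-joint arm with a two-finger parallel gripper is mounted at the origin on the work surface. World frame = base frame: x ahead of the robot, y to its left, z up, the work surface at z = 0. Lengths are in m, angles in rad, forces in N, time in s.
With the tool pointing down it reaches from about 0.375 to 0.9 m from the base axis. Payload 3.1 kg.
Tool frame: the origin (TCP) lies at the very end of the fingers, on their centre line; the grasp point (between the pads) lies 19 mm behind it; x points along the fingers, y is the direction in which the jaws open and shut, and the axes are right-handed (so a half turn about x gives the same grasp; the last joint's range is limited). The gripper opens to 87 mm and grips with 3 to 60 N. Pads are 19 mm wide; open, the fingers measure 117 mm over their backs; the gripper's body (75 mm by 190 mm) begins 51 mm behind the grasp point.
Start: joints at [1.125, 0.527, 1.433, -0, 1.181, -0.178], TCP at [0.165, 0.603, 0.223] pointing down, gripper open.
Joint ranges: [-3.08, 3.08], [-0.75, 2.2], [0.22, 2.44], [-1.43, 4.57], [0, 2.65], [-2.85, 2.85]. Speed limits (rad/s): [2.79, 2.79, 3.14, 3.14, 3.14, 3.14].

### API

Orientations are given as a unit quaternion [x, y, z, w].
In Python, from rig import manip, viewer, order gives the robot as it stands. The module is installed in compiled form; this text tells all that it offers.
- The arm moves only by the tool carry_out, never from a script. Its argument "commands" is a list of rows, each an object of numbers: "dx", "dy", "dz": the shift along the tool's x, y, z in m; "ax", "ay", "az": the turn, a rotation vector about the tool's x, y, z in rad; "grip": the finger opening in m, from 0 to 0.087. In form: [{"dx": .., "dy": .., "dz": .., "ax": .., "ay": .., "az": .., "grip": ..}, ...]. A call has 1 to 12 rows; each row shifts and turns the commanded pose from where the row before left it, along the tool's axes as they then stand; what a row does not reach is not made up. A row lasts 1/12 s, in which the tool goes at most 41.7 mm and 7.16 degrees, less where a joint would pass 70% of its speed; a pose out of reach is approached as far as the arm can. A call with a gripper value outside its range is refused whole. The fingers move at their own pace and stop on an object; the grip force is fixed at half the most. Time passes only in rows, so rows that do not move let the fingers close. It gives the time, the measured TCP pose, the force and the opening at its end, in the units of the state.
- manip.get_obs(): the state, without advancing time (a new reading comes with each control period).
- viewer.snapshot(name): name is "side" or "top"; returns a dict with "image" (480x640x3 uint8, red, green, blue), "fx", "fy", "cx", "cy" (pixels), "origin" and "attitude" of the camera in the world. Camera axes: x right, y down, z forward; pixel columns grow to the right and rows downward; lengths in m; the calibration is good to about 2 mm. A picture is of the moment at which its call begins. There is no depth.
- order.sign_off(): hands the job in, once; it reports no verdict.
The state is a dict: "time_s": time; "joint_pos": joint angles; "qvel": joint speeds; "joint_efforts": joint torques, N m; "position": TCP position; "ee_rot": TCP orientation; "contact_force": force on the tool from outside, world axes, zero at the start; "torque": the same for the moment, N m; "finger_gap": opening from 0.0 (shut) to 1.0 (fully open).
Only numpy, scipy, OpenCV 4.12 (cv2) and the standard library are available. Lean on these libraries where they do the work, as an engineer would, in place of code of your own. Each camera call takes 0.05 s, during which the arm holds its last target.

## Working session

There is one attempt and no reset: what is moved stays moved. The work goes in short steps, Python scripts to look and compute and a tool call to move; the robot and the scene stay as the last step left them, time stands still between calls to the robot, and variables do not carry over. Pictures are saved under pics/ and viewed, and the job is handed in when it is done.

Besides the shell and the picture viewer there is one more tool, called after "Call:" as name(argument=value, ...), one argument or row to a line, values as JSON. carry_out: Moves the arm, as the interface text tells. Its arguments: {"type":"object","properties":{"commands":{"type":"array","items":{"type":"object","properties":{"dx":{"type":"number"},"dy":{"type":"number"},"dz":{"type":"number"},"ax":{"type":"number"},"ay":{"type":"number"},"az":{"type":"number"},"grip":{"type":"number"}}}}},"required":["commands"]}

```bash
mkdir -p pics; cat > h.py <<'E'
import numpy as np, cv2
from rig import manip, viewer, order
from scipy.spatial.transform import Rotation as R
def snap(n,f):
    s=viewer.snapshot(n); cv2.imwrite('pics/'+f,cv2.cvtColor(s['image'],cv2.COLOR_RGB2BGR)); return s
E
python3 - <<'E'
from h import *
import pickle
for n in('side','top'):
    s=snap(n,n+'0.png'); pickle.dump(s,open(n+'0.pkl','wb'))
    print(n,s['fx'],s['fy'],s['cx'],s['cy'],s['origin'],s['attitude'])
print(manip.get_obs())
E
```

```text
side 506.74263801854414 506.74263801854414 318.3915478885751 244.791781142658 [ 0.33970226 -0.65670598  0.65515737] [ 0.88839598 -0.12148093  0.05787564 -0.43891385]
top 553.5742123422934 553.5742123422934 328.7492158222989 249.14128701704968 [0.44839813 0.05096189 1.12029607] [ 0.7141627  -0.69822767  0.03329595 -0.03662147]
{'time_s': 0.1, 'joint_pos': array([ 1.12549810e+00,  5.28382885e-01,  1.43381646e+00, -7.97848660e-06,
        1.18142807e+00, -1.78516744e-01]), 'qvel': array([-0.00146433, -0.00245555, -0.003412  ,  0.00081843,  0.00022475,
       -0.0006335 ]), 'joint_efforts': array([ 8.71186830e-05, -4.40988028e+01, -1.77151161e+01,  6.35224278e-02,
        5.33306727e-02, -3.37655672e-05]), 'position': array([0.16444854, 0.60225992, 0.22165011]), 'ee_rot': array([ 0.09335543,  0.70104336, -0.09472641,  0.70060679]), 'contact_force': array([ 0.58864685,  0.38713357, -0.44787774]), 'torque': array([ 0.01493696, -0.01773596,  0.00547821]), 'finger_gap': 0.9971576399596582}
```

View pics/side0.png

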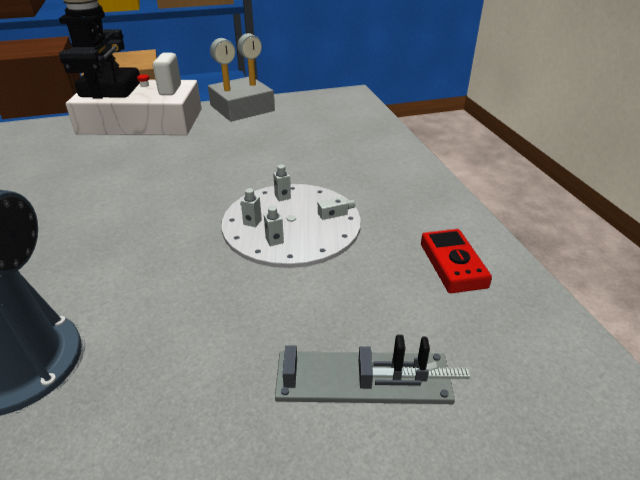

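View pics/top0.png

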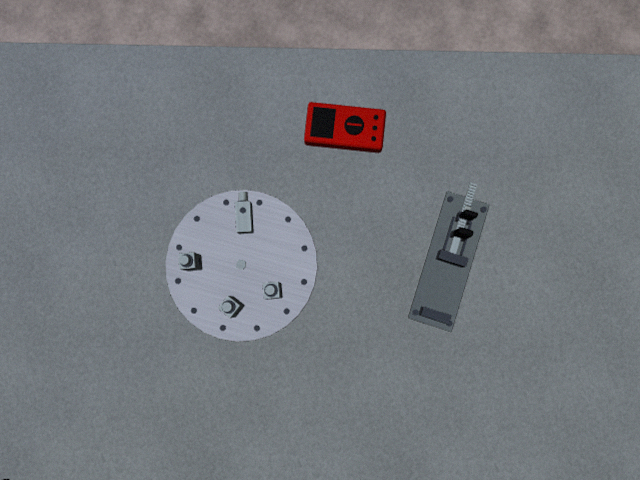

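```bash
python3 - <<'E'
import cv2
t=cv2.imread('pics/top0.png'); s=cv2.imread('pics/side0.png')
cv2.imwrite('pics/t_tt.png',cv2.resize(t[180:350,150:330],None,fx=4.4,fy=3.5,interpolation=2)[:600,:800])
c=lambda im,x,y,w,h,k,n: cv2.imwrite('pics/'+n,cv2.resize(im[y:y+h,x:x+w],None,fx=k,fy=k,interpolation=cv2.INTER_CUBIC))
c(t,395,175,110,165,3.6,'t_cl.png'); c(t,215,180,60,70,8,'t_v.png')
c(s,265,325,215,85,3.7,'s_cl.png'); c(s,215,160,160,110,5,'s_tt.png')
E
```

```text
(no output)
```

View pics/t_cl.png

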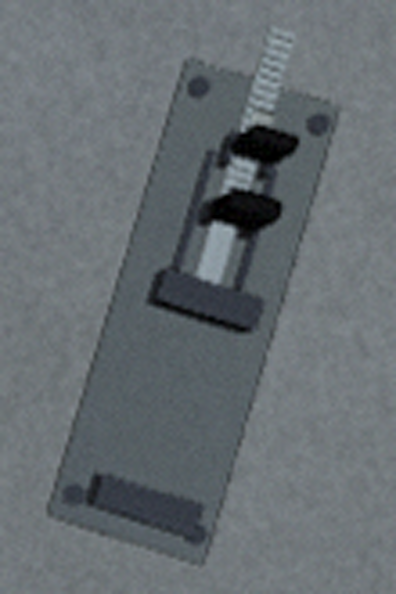

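View pics/t_v.png

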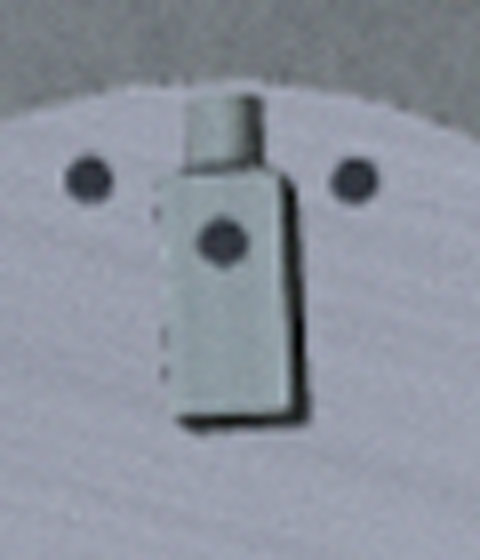

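View pics/s_cl.png

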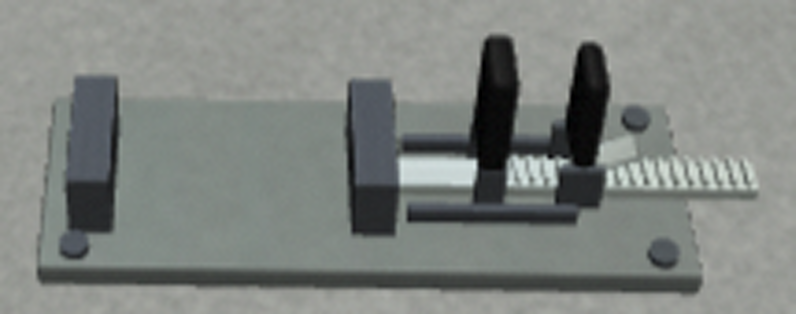

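View pics/s_tt.png

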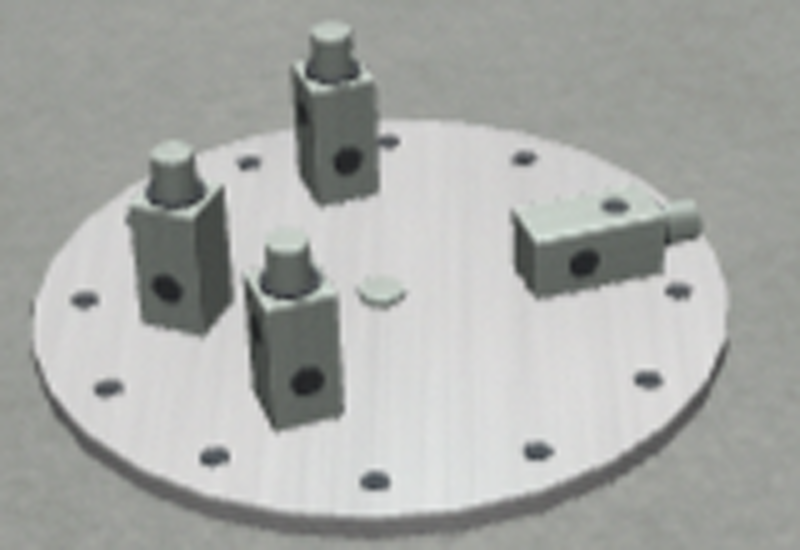

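```bash
cat >> h.py <<'E'
def ray(s,uv,z):
    uv=np.atleast_2d(np.array(uv,float))
    d=np.c_[(uv[:,0]-s['cx'])/s['fx'],(uv[:,1]-s['cy'])/s['fy'],np.ones(len(uv))]
    d=R.from_quat(s['attitude']).apply(d); o=np.array(s['origin'])
    return o+d*((z-o[2])/d[:,2])[:,None]
def proj(s,p):
    q=R.from_quat(s['attitude']).inv().apply(np.atleast_2d(p)-np.array(s['origin']))
    return np.c_[q[:,0]/q[:,2]*s['fx']+s['cx'],q[:,1]/q[:,2]*s['fy']+s['cy']]
E
cat > m.py <<'E'
from h import *
import pickle
T=pickle.load(open('top0.pkl','rb'));S=pickle.load(open('side0.pkl','rb'))
np.set_printoptions(precision=4,suppress=True)
tc=lambda a:np.array(a)/3.6+[395,175]
tv=lambda a:np.array(a)/8+[215,180]
sc=lambda a:np.array(a)/3.7+[265,325]
st=lambda a:np.array(a)/5+[215,160]
b=ray(T,tc([(187,60),(340,108),(205,565),(48,515)]),.012)[:,:2]
print('base top',b,np.linalg.norm(b-np.roll(b,-1,0),axis=1),b.mean(0))
d1=b[3]-b[0];d2=b[2]-b[1];print(np.degrees([np.arctan2(*d1[::-1]),np.arctan2(*d2[::-1])]))
print('fixed jaw top, front-edge corners far/near',ray(T,tc([(103,474),(205,505)]),.046)[:,:2], 'back', ray(T,tc([(95,502),(197,530)]),.046)[:,:2])
print('jaw', ray(T,tc([(165,268),(265,297)]),.046)[:,:2],ray(T,tc([(152,303),(250,330)]),.046)[:,:2])
b=ray(S,sc([(50,98),(663,105),(700,282),(40,272)]),.012)[:,:2]; print('side base',b,np.linalg.norm(b-np.roll(b,-1,0),axis=1),b.mean(0))
v=ray(T,tv([(170,170),(285,170),(295,412),(178,415)]),.066)[:,:2]
print('valve',v,np.linalg.norm(v-np.roll(v,-1,0),axis=1),v.mean(0))
v=ray(S,st([(515,208),(605,192-5),(662,215),(535,240)]),.066)[:,:2];print('valve side',v,np.linalg.norm(v-np.roll(v,-1,0),axis=1),v.mean(0))
c=ray(T,[(241,265)],.038);print('tt axis',c,ray(S,st([(382,290)]),.038))
E
python3 m.py
```

```text
base top [[ 0.681  -0.1799]
 [ 0.6555 -0.266 ]
 [ 0.399  -0.1903]
 [ 0.4243 -0.1037]] [0.0898 0.2674 0.0902 0.2677] [ 0.5399 -0.185 ]
[163.4653 163.556 ]
fixed jaw top, front-edge corners far/near [[ 0.4476 -0.1283]
 [ 0.4323 -0.1829]] back [[ 0.4326 -0.1241]
 [ 0.4189 -0.1786]]
jaw [[ 0.5592 -0.1611]
 [ 0.5447 -0.2152]] [[ 0.5401 -0.1542]
 [ 0.5267 -0.2071]]
side base [[ 0.4218 -0.1059]
 [ 0.6809 -0.1827]
 [ 0.6536 -0.2699]
 [ 0.3991 -0.1938]] [0.2703 0.0914 0.2655 0.0908] [ 0.5389 -0.1881]
valve [[0.6419 0.2379]
 [0.6425 0.2101]
 [0.5837 0.2055]
 [0.5824 0.2336]] [0.0278 0.059  0.0281 0.0597] [0.6126 0.2218]
valve side [[0.5826 0.2329]
 [0.6248 0.2385]
 [0.6417 0.2104]
 [0.5841 0.2065]] [0.0426 0.0328 0.0578 0.0265] [0.6083 0.2221]
tt axis [[0.5207 0.2285 0.038 ]] [[0.5217 0.2278 0.038 ]]
```

```bash
cat > fit.py <<'E'
from m import *
from scipy.optimize import least_squares
print('-----')
# clamp: params x,y,yaw, base offset, jaw x, tilt fixed
tp=[]; 
obsT=[('b',-1,1*-1,(187,60))]
def model(p):
    x,y,a,bo,jx=p; u=np.array([np.cos(a),np.sin(a)]);v=np.array([-u[1],u[0]])
    W=lambda cx,cy,z:np.r_[np.array([x,y])+u*cx+v*cy,z]
    e=.135
    Tp=[W(bo-e,-.045,.012),W(bo-e,.045,.012),W(bo+e,.045,.012),W(bo+e,-.045,.012),
        W(.110,-.028,.046),W(.110,.028,.046),W(.128,-.028,.046),W(.128,.028,.046),
        W(jx-.018,-.028,.046),W(jx-.018,.028,.046),W(jx,-.028,.046),W(jx,.028,.046)]
    Sp=[W(bo+e,-.045,.012),W(bo-e,-.045,.012),W(bo-e,.045,.012),W(bo+e,.045,.012),
        W(.128,-.028,.046),W(.110,-.028,.046),W(.110,.028,.046),W(.128,.028,.046),
        W(jx,-.028,.046),W(jx-.018,-.028,.046),W(jx-.018,.028,.046),W(jx,.028,.046)]
    return Tp,Sp
oT=tc([(187,60),(340,108),(205,565),(48,515),(103,474),(205,505),(95,502),(197,530),(165,268),(265,297),(152,303),(250,330)])
oS=sc([(50,98),(663,105),(700,270),(40,265),(77,77),(117,76),(112,178),(67,180),(348,82),(393,81),(395,184),(352,184)])
f=lambda p:np.r_[(proj(T,model(p)[0])-oT).ravel(),(proj(S,model(p)[1])-oS).ravel()]
r=least_squares(f,[.5455,-.1866,np.radians(163.5),.006,.013],loss='soft_l1',x_scale=[.01,.01,.1,.01,.01])
print('clamp x y yaw baseoff jaw',r.x,np.degrees(r.x[2])); print(f(r.x).reshape(-1,2).round(1).tolist())
def vm(p):
    x,y,a=p;u=np.array([np.cos(a),np.sin(a)]);v=np.array([-u[1],u[0]])
    W=lambda cx,cy,z:np.r_[np.array([x,y])+u*cx+v*cy,z]
    Tp=[W(.03,.015,.066),W(.03,-.015,.066),W(-.03,-.015,.066),W(-.03,.015,.066)]
    Sp=[W(-.03,.015,.066),W(.03,-.015,.066),W(-.03,-.015,.066),W(-.03,-.015,.036),W(.03,-.015,.036)]
    return Tp,Sp
vT=tv([(170,170),(285,170),(295,412),(178,415)]);vS=st([(515,208),(662,215),(535,240),(540,297),(662,270)])
g=lambda p:np.r_[(proj(T,vm(p)[0])-vT).ravel(),(proj(S,vm(p)[1])-vS).ravel()]
r=least_squares(g,[.61,.222,.05],loss='soft_l1',x_scale=[.01,.01,.1])
print('valve',r.x,np.degrees(r.x[2]));print(g(r.x).reshape(-1,2).round(1).tolist())
o=manip.get_obs();print(R.from_quat(o['ee_rot']).as_matrix(), o['position'])
E
python3 fit.py | sed -n '/-----/,$p'
```

```text
-----
clamp x y yaw baseoff jaw [ 0.5462 -0.1872  2.8567  0.0067  0.0132] 163.6776467683423
[[0.1, -0.5], [0.2, -0.6], [0.2, 0.7], [0.2, 0.8], [0.6, -0.5], [0.2, -0.2], [0.2, 0.7], [-0.3, 1.8], [0.3, 0.3], [0.1, 0.9], [1.3, -0.7], [1.7, 0.5], [0.4, -0.9], [-0.1, -1.3], [0.8, 0.9], [-1.5, 0.4], [-0.1, -1.2], [0.5, -0.8], [0.0, 0.4], [0.1, -0.2], [-0.3, -1.9], [-1.0, -1.5], [1.0, -0.5], [0.5, -0.6]]
valve [0.6127 0.2222 0.0744] 4.265031881589698
[[-0.8, 0.2], [0.3, -0.6], [0.3, -0.1], [-0.7, 0.3], [-0.7, -0.4], [1.0, 0.1], [0.1, 0.4], [-0.9, 0.7], [0.6, 0.7]]
[[-0.0009  0.2636  0.9646]
 [-0.0018  0.9646 -0.2636]
 [-1.     -0.002  -0.0004]] [0.1644 0.6023 0.2217]
```

```bash
cat > plan.py <<'E'
from h import *
import json
def rows(P1,M1,n,P0=None,M0=None,grip=.087):
    o=manip.get_obs()
    P0=o['position'] if P0 is None else P0
    M0=R.from_quat(o['ee_rot']) if M0 is None else M0
    w=(M0.inv()*M1).as_rotvec(); d=(np.array(P1)-P0)/n; out=[]
    print('# dist/row mm %.1f  deg/row %.2f'%(np.linalg.norm(d)*1e3,np.degrees(np.linalg.norm(w))/n))
    for i in range(n):
        Ri=M0*R.from_rotvec(w*i/n); t=Ri.inv().apply(d)
        r=dict(zip(('dx','dy','dz'),t.round(4).tolist())); r.update(dict(zip(('ax','ay','az'),(w/n).round(4).tolist())))
        r['grip']=grip; out.append(r)
    for r in out: print(json.dumps(r))
    return np.array(P1),M1
def frame(x,y):
    x=np.array(x,float);x/=np.linalg.norm(x);y=np.array(y,float);y-=x*(x@y);y/=np.linalg.norm(y)
    return R.from_matrix(np.c_[x,y,np.cross(x,y)])
va=np.radians(4.27); vx=np.array([np.cos(va),np.sin(va),0]);vy=np.array([-np.sin(va),np.cos(va),0]);vc=np.array([.6127,.2222,.051])
ca=np.radians(163.68); cu=np.array([np.cos(ca),np.sin(ca),0]);cv=np.array([-cu[1],cu[0],0]);c0=np.array([.5462,-.1872,0])
def pick(th,up=0,gh=.023,h=.047):
    x=-np.array([0,0,1])*np.cos(th)-vx*np.sin(th)
    F=frame(x,vy); g=vc.copy();g[2]=.036+gh; g+=vx*(h-.030)
    return g+x*.019-x*up, F
def st():
    o=manip.get_obs();np.set_printoptions(precision=4,suppress=True)
    print(o['time_s'],'q',o['joint_pos'],'p',o['position'],'F',o['contact_force'],'T',o['torque'],'gap',o['finger_gap']*.087)
E
python3 - <<'E'
from plan import *
P,M=pick(0,.12); print(P)
rows(P,M,16)
E
```

```text
[0.62965281 0.22346576 0.16      ]
# dist/row mm 37.7  deg/row 1.22
{"dx": 0.0039, "dy": -0.0152, "dz": 0.0343, "ax": -0.0213, "ay": -0.0, "az": 0.0001, "grip": 0.087}
{"dx": 0.0039, "dy": -0.0159, "dz": 0.034, "ax": -0.0213, "ay": -0.0, "az": 0.0001, "grip": 0.087}
{"dx": 0.0039, "dy": -0.0166, "dz": 0.0336, "ax": -0.0213, "ay": -0.0, "az": 0.0001, "grip": 0.087}
{"dx": 0.0039, "dy": -0.0173, "dz": 0.0332, "ax": -0.0213, "ay": -0.0, "az": 0.0001, "grip": 0.087}
{"dx": 0.0039, "dy": -0.018, "dz": 0.0329, "ax": -0.0213, "ay": -0.0, "az": 0.0001, "grip": 0.087}
{"dx": 0.0039, "dy": -0.0187, "dz": 0.0325, "ax": -0.0213, "ay": -0.0, "az": 0.0001, "grip": 0.087}
{"dx": 0.0039, "dy": -0.0194, "dz": 0.0321, "ax": -0.0213, "ay": -0.0, "az": 0.0001, "grip": 0.087}
{"dx": 0.0039, "dy": -0.0201, "dz": 0.0317, "ax": -0.0213, "ay": -0.0, "az": 0.0001, "grip": 0.087}
{"dx": 0.0039, "dy": -0.0208, "dz": 0.0312, "ax": -0.0213, "ay": -0.0, "az": 0.0001, "grip": 0.087}
{"dx": 0.0039, "dy": -0.0214, "dz": 0.0308, "ax": -0.0213, "ay": -0.0, "az": 0.0001, "grip": 0.087}
{"dx": 0.0039, "dy": -0.0221, "dz": 0.0303, "ax": -0.0213, "ay": -0.0, "az": 0.0001, "grip": 0.087}
{"dx": 0.0039, "dy": -0.0227, "dz": 0.0298, "ax": -0.0213, "ay": -0.0, "az": 0.0001, "grip": 0.087}
{"dx": 0.0039, "dy": -0.0234, "dz": 0.0293, "ax": -0.0213, "ay": -0.0, "az": 0.0001, "grip": 0.087}
{"dx": 0.0039, "dy": -0.024, "dz": 0.0288, "ax": -0.0213, "ay": -0.0, "az": 0.0001, "grip": 0.087}
{"dx": 0.0039, "dy": -0.0246, "dz": 0.0283, "ax": -0.0213, "ay": -0.0, "az": 0.0001, "grip": 0.087}
{"dx": 0.0039, "dy": -0.0252, "dz": 0.0278, "ax": -0.0213, "ay": -0.0, "az": 0.0001, "grip": 0.087}
```

Call:
carry_out(
  commands=[
    {"dx":0.004,"dy":-0.015,"dz":0.034,"ax":-0.0213,"grip":0.087},
    {"dx":0.004,"dy":-0.016,"dz":0.034,"ax":-0.0213,"grip":0.087},
    {"dx":0.004,"dy":-0.017,"dz":0.034,"ax":-0.0213,"grip":0.087},
    {"dx":0.004,"dy":-0.017,"dz":0.033,"ax":-0.0213,"grip":0.087},
    {"dx":0.004,"dy":-0.018,"dz":0.033,"ax":-0.0213,"grip":0.087},
    {"dx":0.004,"dy":-0.019,"dz":0.0325,"ax":-0.0213,"grip":0.087},
    {"dx":0.004,"dy":-0.019,"dz":0.032,"ax":-0.0213,"grip":0.087},
    {"dx":0.004,"dy":-0.02,"dz":0.032,"ax":-0.0213,"grip":0.087},
    {"dx":0.004,"dy":-0.021,"dz":0.031,"ax":-0.0213,"grip":0.087},
    {"dx":0.004,"dy":-0.021,"dz":0.031,"ax":-0.0213,"grip":0.087},
    {"dx":0.004,"dy":-0.022,"dz":0.03,"ax":-0.0213,"grip":0.087},
    {"dx":0.004,"dy":-0.023,"dz":0.03,"ax":-0.0213,"grip":0.087},
  ],
)

```text
$.commands[0]: bad value
```

```bash
python3 - <<'E'
from plan import *
st()
P,M=pick(np.radians(30),.11); print(P)
rows(P,M,8)
E
```

```text
0.1 q [ 1.1255  0.5284  1.4338 -0.      1.1814 -0.1785] p [0.1644 0.6023 0.2217] F [ 0.5886  0.3871 -0.4479] T [ 0.0149 -0.0177  0.0055] gap 0.08675271467649026
[0.675  0.2269 0.1378]
# dist/row mm 79.9  deg/row 4.46
{"dx": 0.0105, "dy": -0.0284, "dz": 0.0739, "ax": -0.0417, "ay": 0.0647, "az": -0.0109, "grip": 0.087}
{"dx": 0.0061, "dy": -0.0314, "dz": 0.0732, "ax": -0.0417, "ay": 0.0647, "az": -0.0109, "grip": 0.087}
{"dx": 0.0017, "dy": -0.0344, "dz": 0.0721, "ax": -0.0417, "ay": 0.0647, "az": -0.0109, "grip": 0.087}
{"dx": -0.0025, "dy": -0.0374, "dz": 0.0706, "ax": -0.0417, "ay": 0.0647, "az": -0.0109, "grip": 0.087}
{"dx": -0.0066, "dy": -0.0403, "dz": 0.0687, "ax": -0.0417, "ay": 0.0647, "az": -0.0109, "grip": 0.087}
{"dx": -0.0105, "dy": -0.0432, "dz": 0.0664, "ax": -0.0417, "ay": 0.0647, "az": -0.0109, "grip": 0.087}
{"dx": -0.0142, "dy": -0.0461, "dz": 0.0637, "ax": -0.0417, "ay": 0.0647, "az": -0.0109, "grip": 0.087}
{"dx": -0.0177, "dy": -0.0489, "dz": 0.0607, "ax": -0.0417, "ay": 0.0647, "az": -0.0109, "grip": 0.087}
```

Call:
carry_out(
  commands=[
    {"dx":0.004,"dy":-0.015,"dz":0.034,"ax":-0.0213,"ay":0,"az":0,"grip":0.087},
    {"dx":0.004,"dy":-0.016,"dz":0.034,"ax":-0.0213,"ay":0,"az":0,"grip":0.087},
    {"dx":0.004,"dy":-0.017,"dz":0.034,"ax":-0.0213,"ay":0,"az":0,"grip":0.087},
    {"dx":0.004,"dy":-0.017,"dz":0.033,"ax":-0.0213,"ay":0,"az":0,"grip":0.087},
    {"dx":0.004,"dy":-0.018,"dz":0.033,"ax":-0.0213,"ay":0,"az":0,"grip":0.087},
    {"dx":0.004,"dy":-0.019,"dz":0.0325,"ax":-0.0213,"ay":0,"az":0,"grip":0.087},
    {"dx":0.004,"dy":-0.019,"dz":0.032,"ax":-0.0213,"ay":0,"az":0,"grip":0.087},
    {"dx":0.004,"dy":-0.02,"dz":0.032,"ax":-0.0213,"ay":0,"az":0,"grip":0.087},
    {"dx":0.004,"dy":-0.021,"dz":0.031,"ax":-0.0213,"ay":0,"az":0,"grip":0.087},
    {"dx":0.004,"dy":-0.021,"dz":0.031,"ax":-0.0213,"ay":0,"az":0,"grip":0.087},
    {"dx":0.004,"dy":-0.022,"dz":0.03,"ax":-0.0213,"ay":0,"az":0,"grip":0.087},
    {"dx":0.004,"dy":-0.023,"dz":0.03,"ax":-0.0213,"ay":0,"az":0,"grip":0.087},
  ],
)

```text
time_s: 1.1
position: [0.5147, 0.3176, 0.1739]
ee_rot: [0.004, 0.707, -0.004, 0.707]
contact_force: [0.8, -0.1, -0.6]
finger_gap: 1.0
```

```bash
python3 - <<'E'
from plan import *
st()
P,M=pick(np.radians(30),.11); print(P)
rows(P,M,8)
E
```

```text
1.1 q [ 0.3682  0.5583  1.532   0.0002  1.0523 -1.1925] p [0.5147 0.3176 0.1739] F [ 0.8221 -0.1254 -0.6129] T [ 0.0559  0.0178 -0.0065] gap 0.08696191175942991
[0.675  0.2269 0.1378]
# dist/row mm 23.5  deg/row 3.79
{"dx": 0.0045, "dy": -0.0111, "dz": 0.0202, "ax": -0.0104, "ay": 0.0653, "az": -0.0028, "grip": 0.087}
{"dx": 0.0032, "dy": -0.0113, "dz": 0.0203, "ax": -0.0104, "ay": 0.0653, "az": -0.0028, "grip": 0.087}
{"dx": 0.0019, "dy": -0.0115, "dz": 0.0203, "ax": -0.0104, "ay": 0.0653, "az": -0.0028, "grip": 0.087}
{"dx": 0.0006, "dy": -0.0117, "dz": 0.0203, "ax": -0.0104, "ay": 0.0653, "az": -0.0028, "grip": 0.087}
{"dx": -0.0007, "dy": -0.012, "dz": 0.0202, "ax": -0.0104, "ay": 0.0653, "az": -0.0028, "grip": 0.087}
{"dx": -0.0019, "dy": -0.0122, "dz": 0.02, "ax": -0.0104, "ay": 0.0653, "az": -0.0028, "grip": 0.087}
{"dx": -0.0032, "dy": -0.0124, "dz": 0.0197, "ax": -0.0104, "ay": 0.0653, "az": -0.0028, "grip": 0.087}
{"dx": -0.0044, "dy": -0.0126, "dz": 0.0193, "ax": -0.0104, "ay": 0.0653, "az": -0.0028, "grip": 0.087}
```

Call:
carry_out(
  commands=[
    {"dx":0.004,"dy":-0.011,"dz":0.02,"ax":-0.01,"ay":0.0655,"az":-0.003,"grip":0.087},
    {"dx":0.003,"dy":-0.011,"dz":0.02,"ax":-0.01,"ay":0.0655,"az":-0.003,"grip":0.087},
    {"dx":0.002,"dy":-0.012,"dz":0.02,"ax":-0.01,"ay":0.0655,"az":-0.003,"grip":0.087},
    {"dx":0.001,"dy":-0.012,"dz":0.02,"ax":-0.01,"ay":0.0655,"az":-0.003,"grip":0.087},
    {"dx":-0.001,"dy":-0.012,"dz":0.02,"ax":-0.01,"ay":0.0655,"az":-0.003,"grip":0.087},
    {"dx":-0.002,"dy":-0.012,"dz":0.02,"ax":-0.01,"ay":0.0655,"az":-0.003,"grip":0.087},
    {"dx":-0.003,"dy":-0.012,"dz":0.02,"ax":-0.01,"ay":0.0655,"az":-0.003,"grip":0.087},
    {"dx":-0.004,"dy":-0.013,"dz":0.02,"ax":-0.01,"ay":0.0655,"az":-0.003,"grip":0.087},
    {"dx":0,"dy":0,"dz":0,"ax":0,"ay":0,"az":0,"grip":0.087},
  ],
)

```text
time_s: 1.85
position: [0.6767, 0.2236, 0.1298]
ee_rot: [-0.03, 0.867, 0.015, 0.497]
contact_force: [-0.3, -0.4, -1.6]
finger_gap: 1.003
```

```bash
python3 - <<'E'
from plan import *
from scipy.optimize import least_squares
st()
o=manip.get_obs();q=[[1.12549810,.528382885,1.43381646,-8e-6,1.18142807,-.178516744],[.3682,.5583,1.532,.0002,1.0523,-1.1925],o['joint_pos']]
p=[[.16444854,.60225992,.22165011],[.5147,.3176,.1739],o['position']]
print(R.from_quat(o['ee_rot']).as_matrix())
for a,b in zip(q,p):
    c,s=np.cos(a[0]),np.sin(a[0]); print(b[0]*c+b[1]*s, -b[0]*s+b[1]*c, b[2], a[1],a[1]+a[2],a[1]+a[2]+a[4])
P,M=pick(np.radians(30),.0); print(P)
E
```

```text
1.85 q [ 0.1469  1.0086  0.7752  0.0382  1.8867 -1.4874] p [0.6767 0.2236 0.1298] F [-0.297  -0.3535 -1.6309] T [-0.0157 -0.3392 -0.0677] gap 0.08727437636612613
[[-0.5043 -0.0668  0.861 ]
 [-0.0379  0.9978  0.0552]
 [-0.8627 -0.0048 -0.5057]]
0.6143613218983556 0.11099774638182133 0.22165011 0.528382885 1.9621993450000002 3.143627415
0.5945190119757519 0.11105401568325135 0.1739 0.5583 2.0903 3.1426
0.7021570090873985 0.12208532621359935 0.1297954353471631 1.0085888536669458 1.7837700320204588 3.6704358386753304
[0.6202 0.2228 0.0425]
```

```bash
python3 - <<'E'
import numpy as np
D=[(0.61436,.22165,.52838,1.96220,3.14363),(.59452,.1739,.5583,2.0903,3.1426),(.70216,.1298,1.00859,1.78377,3.67044)]
A=[];b=[]
for r,z,a,c,s in D:
    A+= [[np.sin(a),np.sin(c),np.sin(s),0],[np.cos(a),np.cos(c),np.cos(s),1]]; b+=[r,z]
x,res,rk,sv=np.linalg.lstsq(np.array(A),np.array(b),rcond=None)
print(x,res,rk,sv,np.array(A)@x-b)
E
```

```text
[0.55185278 0.35637882 0.22356818 0.10496588] [0.000103] 4 [2.8623258  1.91539933 0.31235669 0.20191515] [-0.00717973  0.00038833  0.00695632 -0.00136848  0.00028049  0.00098015]
```

```bash
cat > kin.py <<'E'
from plan import *
from scipy.optimize import least_squares
Rz=lambda a:R.from_rotvec([0,0,a]);Ry=lambda a:R.from_rotvec([0,a,0])
# K: a, h0, L1, e1(perp), L2, d, lat ; wrist roll about forearm
def fk(q,K):
    a,h0,L1,L2,e,d=K
    r1=Rz(q[0]); p=np.array([a,.111,h0])
    r2=Ry(q[1]); p=p+r2.apply([0,0,L1]); r3=r2*Ry(q[2]); p=p+r3.apply([e,0,L2])
    r=r3*Rz(S4*q[3])*Ry(q[4]); w=r1.apply(p); p=p+r.apply([0,0,d]); r=r*Rz(S6*q[5])
    return r1.apply(p),(r1*r).as_matrix(),w
S4=1;S6=1
data=[([1.12549810,.528382885,1.43381646,-8e-6,1.18142807,-.178516744],[.16444854,.60225992,.22165011]),([.3682,.5583,1.532,.0002,1.0523,-1.1925],[.5147,.3176,.1739]),([0.1469,1.0086,.7752,.0382,1.8867,-1.4874],[.6767,.2236,.1298])]
E
python3 - <<'E'
from kin import *
import kin
o=manip.get_obs(); print(R.from_quat(o['ee_rot']).as_matrix()); 
f=lambda K:np.r_[np.concatenate([fk(q,K)[0]-p for q,p in data])*1e3, (K-[0,.15,.5,.4,0,.25])*3]
r=least_squares(f,[0,.15,.5,.4,0,.25]);print(r.x,f(r.x))
print(fk(data[2][0],r.x)[1]); print(fk(data[0][0],r.x)[1])
E
```

```text
[[-0.50426721 -0.06679591  0.86096044]
 [-0.03793731  0.99775496  0.05518884]
 [-0.86271394 -0.00483261 -0.50566917]]
[-5.32936397e-04  2.74223957e-01  5.88244786e-01  3.92097116e-01
  1.14029936e-01  3.05609424e-01] [-0.006889   -0.01445337  0.00120868  0.0152202   0.00487791 -0.00326676
  0.00704968 -0.04723298  0.00094006 -0.00159881  0.37267187  0.26473436
 -0.02370865  0.34208981  0.16682827]
[[ 0.0667962  -0.86092711 -0.50432407]
 [-0.99775502 -0.05519506 -0.03792664]
 [ 0.00481588  0.50572523 -0.86268117]]
[[-2.63624339e-01 -9.64625031e-01 -8.69746713e-04]
 [-9.64623342e-01  2.63625536e-01 -1.83952267e-03]
 [ 2.00373706e-03  3.54035031e-04 -9.99997930e-01]]
```

```bash
cat >> kin.py <<'E'
K=np.array([-5.329e-04,.274224,.588245,.392097,.11403,.305609])
lo=np.array([-3.08,-.75,.22,-1.43,0,-2.85]);hi=np.array([3.08,2.2,2.44,4.57,2.65,2.85])
def fkT(q):
    p,m,w=fk(q,K); return p,R.from_matrix(np.c_[m[:,2],-m[:,0],-m[:,1]]),w
def ik(P,M,seeds=40,q0=None):
    best=[];rng=np.random.default_rng(0)
    S=[q0] if q0 is not None else [rng.uniform([-1.2,0,.8,-1.4,.2,-2.8],[1.2,1.5,2.3,4.5,2.4,2.8]) for _ in range(seeds)]
    for s in S:
        g=lambda q:(lambda a:np.r_[(a[0]-P)*10,(a[1].inv()*M).as_rotvec()])(fkT(q))
        r=least_squares(g,np.clip(s,lo+.001,hi-.001),bounds=(lo,hi))
        if r.cost<1e-8 and not any(np.abs(r.x-b).max()<.02 for b in best): best.append(r.x)
    return best
def place(dl,side,cx=.080,cy=0,h=.047,up=0,dep=.023):
    # side=+1: tool points +cv
    zz=np.array([0,0,1.]); a=side*cv; x=a*np.cos(dl)-zz*np.sin(dl)
    # valve: spigot up ; pick: x=-n*cos-vx*sin, n=picked top normal -> n_placed=-a
    off=dep-.015  # grasp offset along n from block axis
    g=c0+cu*cx+cv*cy+zz*(.012+h+up)-a*off
    # valve y when placed = zz x? : vy = vz x vx = n x vx
    y=np.cross(-a,zz); return g+x*.019, frame(x,y), y
E
python3 - <<'E'
from kin import *
for dl in (10,20,30,40):
    d=np.radians(dl)
    P,M=pick(d); print(dl,'pick',[b.round(2).tolist() for b in ik(P,M)])
    for s in(1,-1):
        for up in (0,.1):
            P,M,y=place(d,s,up=up); print('  place',s,up,P.round(3),[(b.round(2).tolist(),fkT(b)[2].round(2).tolist()) for b in ik(P,M)])
E
```

```text
10 pick [[0.17, 0.87, 1.3, 0.02, 1.15, -1.49]]
  place 1 0 [ 0.466 -0.175  0.056] [([0.01, 1.15, 1.67, -1.24, 1.5, 1.26], [0.55, 0.11, 0.11])]
  place 1 0.1 [ 0.466 -0.175  0.156] [([0.01, 0.96, 1.73, -1.24, 1.54, 1.14], [0.55, 0.11, 0.21])]
  place -1 0 [ 0.472 -0.154  0.056] [([-1.04, 1.15, 1.61, 0.8, 1.67, 1.85], [0.39, -0.44, 0.11])]
  place -1 0.1 [ 0.472 -0.154  0.156] [([-1.04, 0.97, 1.66, 0.82, 1.75, 1.94], [0.39, -0.44, 0.21])]
20 pick [[0.16, 0.94, 1.16, 0.03, 1.39, -1.49]]
  place 1 0 [ 0.467 -0.174  0.053] [([-0.02, 1.06, 1.72, -1.2, 1.34, 1.21], [0.55, 0.1, 0.16])]
  place 1 0.1 [ 0.467 -0.174  0.153] [([-0.02, 0.87, 1.75, -1.17, 1.4, 1.06], [0.55, 0.1, 0.26])]
  place -1 0 [ 0.472 -0.155  0.053] [([-1.03, 1.06, 1.65, 0.77, 1.52, 1.88], [0.39, -0.43, 0.16])]
  place -1 0.1 [ 0.472 -0.155  0.153] [([-1.03, 0.88, 1.68, 0.77, 1.63, 1.99], [0.39, -0.43, 0.26])]
30 pick [[0.16, 1.02, 1.02, 0.04, 1.63, -1.5]]
  place 1 0 [ 0.467 -0.173  0.05 ] [([-0.06, 0.97, 1.76, -1.15, 1.18, 1.14], [0.54, 0.08, 0.2])]
  place 1 0.1 [ 0.467 -0.173  0.15 ] [([-0.06, 0.78, 1.77, -1.09, 1.26, 0.97], [0.54, 0.08, 0.3])]
  place -1 0 [ 0.472 -0.157  0.05 ] [([-1.0, 0.98, 1.7, 0.73, 1.38, 1.92], [0.4, -0.41, 0.2])]
  place -1 0.1 [ 0.472 -0.157  0.15 ] [([-1.0, 0.8, 1.71, 0.72, 1.5, 2.04], [0.4, -0.41, 0.3])]
40 pick [[0.15, 1.1, 0.87, 0.05, 1.86, -1.5]]
  place 1 0 [ 0.468 -0.171  0.047] [([-0.11, 0.89, 1.8, -1.08, 1.02, 1.04], [0.53, 0.05, 0.24])]
  place 1 0.1 [ 0.468 -0.171  0.147] [([-0.11, 0.7, 1.79, -0.99, 1.13, 0.85], [0.53, 0.05, 0.34])]
  place -1 0 [ 0.471 -0.158  0.047] [([-0.96, 0.9, 1.75, 0.69, 1.23, 1.98], [0.41, -0.38, 0.24])]
  place -1 0.1 [ 0.471 -0.158  0.147] [([-0.96, 0.72, 1.74, 0.66, 1.38, 2.1], [0.41, -0.38, 0.34])]
```

```bash
python3 - <<'E'
from kin import *
P,M=pick(np.radians(30),.0,gh=.0245,h=.048); print(P,P+0)
o=manip.get_obs();print((R.from_quat(o['ee_rot']).inv()*M).as_rotvec())
rows(P,M,4)
# path check
Pp,Mp,y=place(np.radians(30),1,cx=.066,h=.048,up=.10,dep=.0245);print(Pp)
print('rel rot deg',np.degrees((M.inv()*Mp).as_rotvec()))
E
```

```text
[0.62117641 0.22283288 0.04404552] [0.62117641 0.22283288 0.04404552]
[-0.00906768 -0.00658401  0.00031585]
# dist/row mm 25.5  deg/row 0.16
{"dx": 0.0255, "dy": 0.0009, "dz": -0.0011, "ax": -0.0023, "ay": -0.0016, "az": 0.0001, "grip": 0.087}
{"dx": 0.0255, "dy": 0.0009, "dz": -0.0012, "ax": -0.0023, "ay": -0.0016, "az": 0.0001, "grip": 0.087}
{"dx": 0.0255, "dy": 0.0009, "dz": -0.0012, "ax": -0.0023, "ay": -0.0016, "az": 0.0001, "grip": 0.087}
{"dx": 0.0255, "dy": 0.0009, "dz": -0.0012, "ax": -0.0023, "ay": -0.0016, "az": 0.0001, "grip": 0.087}
[ 0.4809051  -0.17532815  0.1505    ]
rel rot deg [114.95915685 -58.28320385 -30.80321324]
```

Call:
carry_out(
  commands=[
    {"dx":0.0255,"dy":0.001,"dz":-0.001,"ax":-0.0023,"ay":-0.0016,"az":0,"grip":0.087},
    {"dx":0.0255,"dy":0.001,"dz":-0.001,"ax":-0.0023,"ay":-0.0016,"az":0,"grip":0.087},
    {"dx":0.0255,"dy":0.001,"dz":-0.001,"ax":-0.0023,"ay":-0.0016,"az":0,"grip":0.087},
    {"dx":0.0205,"dy":0.001,"dz":-0.0015,"ax":-0.0023,"ay":-0.0016,"az":0,"grip":0.087},
    {"dx":0,"dy":0,"dz":0,"ax":0,"ay":0,"az":0,"grip":0.06},
  ],
)

```text
time_s: 2.27
position: [0.6152, 0.2278, 0.0526]
ee_rot: [-0.034, 0.867, 0.021, 0.497]
contact_force: [-1.1, -0.0, -1.1]
finger_gap: 0.974
```

```bash
python3 - <<'E'
from kin import *
st()
P,M=pick(np.radians(30),.0,gh=.0245,h=.048); rows(P,M,1)
s=snap('side','s1.png');t=snap('top','t1.png')
a=cv2.imread('pics/s1.png')[120:280,250:410];b=cv2.imread('pics/t1.png')[150:310,170:330]
cv2.imwrite('pics/c1.png',cv2.resize(np.hstack([a,b]),(800,400),interpolation=2))
E
```

```text
2.2667 q [ 0.1641  1.003   1.0213  0.0437  1.6451 -1.4958] p [0.6152 0.2278 0.0526] F [-1.1161 -0.0423 -1.053 ] T [ 0.0546 -0.2355  0.0449] gap 0.08475219025761
# dist/row mm 11.6  deg/row 0.48
{"dx": 0.0046, "dy": -0.0055, "dz": 0.0092, "ax": 0.0056, "ay": -0.0059, "az": 0.0016, "grip": 0.087}
```

View pics/c1.png

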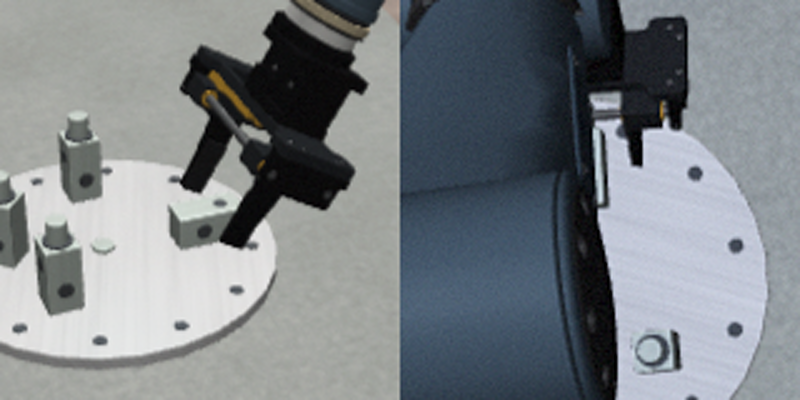

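Call:
carry_out(
  commands=[
    {"dx":0.005,"dy":-0.0055,"dz":0.009,"ax":0.0056,"ay":-0.006,"az":0.0016,"grip":0.06},
    {"dx":0,"dy":0,"dz":0,"ax":0,"ay":0,"az":0,"grip":0.06},
    {"dx":0,"dy":0,"dz":0,"ax":0,"ay":0,"az":0,"grip":0.06},
  ],
)

```text
time_s: 2.62
position: [0.6283, 0.2222, 0.0481]
ee_rot: [-0.031, 0.862, 0.019, 0.506]
contact_force: [-1.1, 0.6, -0.6]
finger_gap: 0.727
```

```bash
python3 - <<'E'
from kin import *
st()
P,M=pick(np.radians(30),.0,gh=.0245,h=.048); rows(P,M,1)
E
```

```text
2.6167 q [ 0.1539  1.0121  1.002   0.0404  1.6356 -1.4975] p [0.6283 0.2222 0.0481] F [-1.0674  0.6341 -0.6119] T [ 0.0314 -0.3092 -0.0055] gap 0.06320884116985846
# dist/row mm 8.3  deg/row 0.81
{"dx": 0.007, "dy": 0.0011, "dz": -0.0042, "ax": -0.0013, "ay": 0.014, "az": -0.0017, "grip": 0.087}
```

Call:
carry_out(
  commands=[
    {"dx":0.006,"dy":0.001,"dz":-0.004,"ax":-0.0013,"ay":0.014,"az":-0.0017,"grip":0.06},
    {"dx":0,"dy":0,"dz":0,"ax":0,"ay":0,"az":0,"grip":0.05},
    {"dx":0,"dy":0,"dz":0,"ax":0,"ay":0,"az":0,"grip":0.04},
  ],
)

```text
time_s: 2.87
position: [0.6199, 0.2234, 0.0442]
ee_rot: [-0.033, 0.866, 0.019, 0.498]
contact_force: [1.1, 0.6, -0.0]
finger_gap: 0.612
```

```bash
python3 - <<'E'
from kin import *
st()
P,M=pick(np.radians(30),.0,gh=.0245,h=.048); rows(P,M,1)
s=snap('side','s2.png')
a=cv2.imread('pics/s2.png')[160:260,300:400]
cv2.imwrite('pics/c2.png',cv2.resize(a,(600,600),interpolation=2))
E
```

```text
2.8667 q [ 0.1574  1.0158  1.0139  0.0411  1.6373 -1.4974] p [0.6199 0.2234 0.0442] F [ 1.0953  0.6367 -0.0486] T [ 0.0088 -0.2731 -0.0096] gap 0.05326286147298354
# dist/row mm 1.4  deg/row 0.20
{"dx": -0.0005, "dy": -0.0007, "dz": 0.0011, "ax": 0.001, "ay": -0.0033, "az": 0.0007, "grip": 0.087}
```

View pics/c2.png

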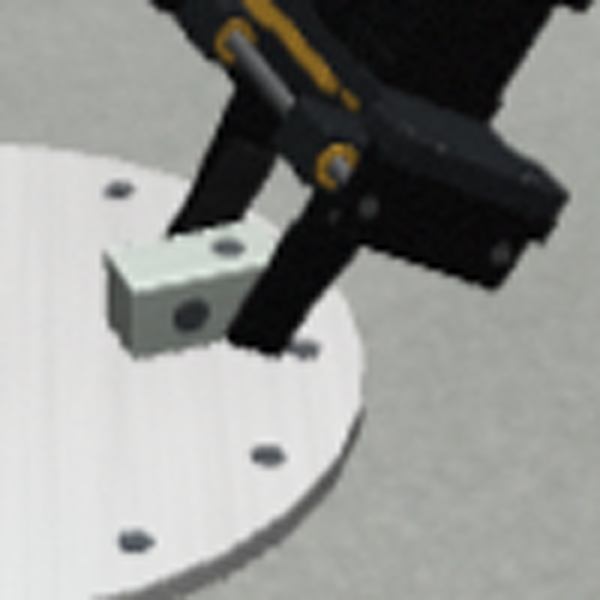

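Fingers straddle the block's spigot half, as planned; side hole and foot end are free. Closing.

Call:
carry_out(
  commands=[
    {"dx":0,"dy":0,"dz":0,"ax":0,"ay":0,"az":0,"grip":0.03},
    {"dx":0,"dy":0,"dz":0,"ax":0,"ay":0,"az":0,"grip":0.02},
    {"dx":0,"dy":0,"dz":0,"ax":0,"ay":0,"az":0,"grip":0.01},
    {"dx":0,"dy":0,"dz":0,"ax":0,"ay":0,"az":0,"grip":0.0},
    {"dx":0,"dy":0,"dz":0,"ax":0,"ay":0,"az":0,"grip":0.0},
    {"dx":0,"dy":0,"dz":0,"ax":0,"ay":0,"az":0,"grip":0.0},
  ],
)

```text
time_s: 3.42
position: [0.6204, 0.2234, 0.0445]
ee_rot: [-0.033, 0.866, 0.019, 0.499]
contact_force: [0.3, -0.2, 0.5]
finger_gap: 0.342
```

```bash
python3 - <<'E'
from kin import *
st()
o=manip.get_obs();print(R.from_quat(o['ee_rot']).as_matrix())
s=snap('side','s3.png')
a=cv2.imread('pics/s3.png')[160:260,300:400]
cv2.imwrite('pics/c3.png',cv2.resize(a,(600,600),interpolation=2))
E
```

```text
3.4167 q [ 0.1572  1.0154  1.0133  0.0411  1.6371 -1.4975] p [0.6204 0.2234 0.0445] F [ 0.3196 -0.2243  0.4712] T [ 0.0908 -0.2739 -0.0286] gap 0.029762578361467708
[[-0.5004 -0.0755  0.8625]
 [-0.0378  0.9971  0.0654]
 [-0.865   0.0001 -0.5018]]
```

View pics/c3.png

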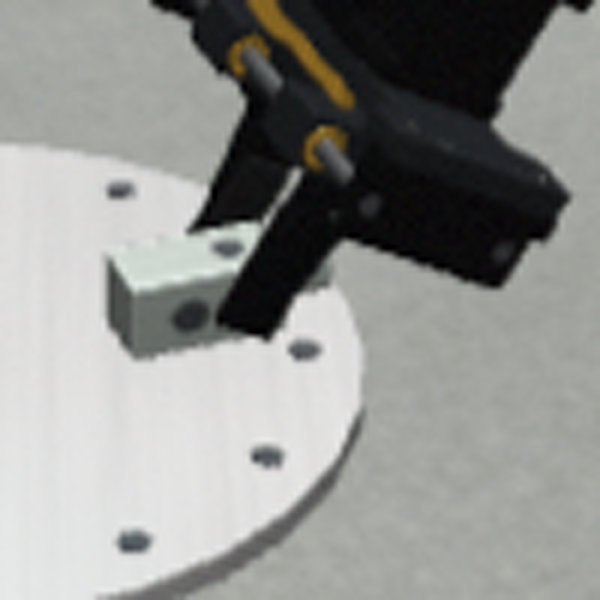

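```bash
python3 - <<'E'
from kin import *
o=manip.get_obs();M0=R.from_quat(o['ee_rot']);P0=o['position']+[0,0,.19]
print('up in tool',M0.inv().apply([0,0,.19]))
P1,M1,y=place(np.radians(30),1,cx=.066,h=.0473,up=.14,dep=.0249)
n=24
w=(M0.inv()*M1).as_rotvec();q=o['joint_pos'];q=ik(P0,M0,q0=q)[0];print(q.round(2))
for i in range(1,n+1):
    P=P0+(P1-P0)*i/n;M=M0*R.from_rotvec(w*i/n);b=ik(P,M,q0=q)
    if not b: print('fail',i);break
    print(i,b[0].round(2),'rate',np.abs((b[0]-q)*12).max().round(2),'vx z',(M.apply(M0.inv().apply(vx)))[2].round(2)); q=b[0]
rows(P1,M1,n,P0,M0,0.0)
E
```

```text
up in tool [-1.64348115e-01  2.25410917e-05 -9.53399011e-02]
[ 0.16  0.82  0.9   0.04  1.94 -1.48]
1 [ 0.15  0.79  0.97  0.01  1.87 -1.42] rate 0.83 vx z 0.04
2 [ 0.14  0.76  1.03 -0.02  1.8  -1.35] rate 0.81 vx z 0.09
3 [ 0.13  0.73  1.09 -0.06  1.74 -1.28] rate 0.85 vx z 0.14
4 [ 0.13  0.7   1.15 -0.1   1.68 -1.21] rate 0.89 vx z 0.2
5 [ 0.12  0.67  1.2  -0.14  1.62 -1.13] rate 0.94 vx z 0.25
6 [ 0.11  0.65  1.25 -0.18  1.56 -1.05] rate 0.98 vx z 0.31
7 [ 0.11  0.63  1.29 -0.22  1.51 -0.96] rate 1.03 vx z 0.36
8 [ 0.1   0.61  1.34 -0.27  1.46 -0.87] rate 1.08 vx z 0.42
9 [ 0.1   0.6   1.38 -0.31  1.42 -0.78] rate 1.13 vx z 0.48
10 [ 0.09  0.59  1.42 -0.36  1.38 -0.68] rate 1.17 vx z 0.54
11 [ 0.09  0.58  1.46 -0.42  1.34 -0.58] rate 1.22 vx z 0.59
12 [ 0.09  0.57  1.5  -0.47  1.31 -0.47] rate 1.26 vx z 0.64
13 [ 0.08  0.57  1.53 -0.53  1.29 -0.37] rate 1.3 vx z 0.7
14 [ 0.07  0.57  1.56 -0.58  1.26 -0.25] rate 1.34 vx z 0.74
15 [ 0.07  0.58  1.59 -0.64  1.25 -0.14] rate 1.36 vx z 0.79
16 [ 0.06  0.58  1.62 -0.7   1.24 -0.03] rate 1.38 vx z 0.83
17 [ 0.05  0.59  1.64 -0.75  1.23  0.
[... 2200 characters left out ...]
dx": 0.0129, "dy": -0.0082, "dz": 0.0089, "ax": 0.0837, "ay": -0.0424, "az": -0.0223, "grip": 0.0}
{"dx": 0.0135, "dy": -0.0071, "dz": 0.009, "ax": 0.0837, "ay": -0.0424, "az": -0.0223, "grip": 0.0}
{"dx": 0.014, "dy": -0.0061, "dz": 0.0089, "ax": 0.0837, "ay": -0.0424, "az": -0.0223, "grip": 0.0}
{"dx": 0.0145, "dy": -0.005, "dz": 0.0088, "ax": 0.0837, "ay": -0.0424, "az": -0.0223, "grip": 0.0}
{"dx": 0.015, "dy": -0.0039, "dz": 0.0085, "ax": 0.0837, "ay": -0.0424, "az": -0.0223, "grip": 0.0}
{"dx": 0.0154, "dy": -0.0029, "dz": 0.0082, "ax": 0.0837, "ay": -0.0424, "az": -0.0223, "grip": 0.0}
{"dx": 0.0158, "dy": -0.0019, "dz": 0.0077, "ax": 0.0837, "ay": -0.0424, "az": -0.0223, "grip": 0.0}
```

Feasible. Lift first.

Call:
carry_out(
  commands=[
    {"dx":-0.008,"dy":0,"dz":-0.005,"ax":0,"ay":0,"az":0,"grip":0},
    {"dx":-0.017,"dy":0,"dz":-0.01,"ax":0,"ay":0,"az":0,"grip":0},
    {"dx":-0.03,"dy":0,"dz":-0.0173,"ax":0,"ay":0,"az":0,"grip":0},
    {"dx":-0.03,"dy":0,"dz":-0.0173,"ax":0,"ay":0,"az":0,"grip":0},
    {"dx":-0.03,"dy":0,"dz":-0.0173,"ax":0,"ay":0,"az":0,"grip":0},
    {"dx":-0.03,"dy":0,"dz":-0.0173,"ax":0,"ay":0,"az":0,"grip":0},
    {"dx":-0.019,"dy":0,"dz":-0.011,"ax":0,"ay":0,"az":0,"grip":0},
    {"dx":0,"dy":0,"dz":0,"ax":0,"ay":0,"az":0,"grip":0},
  ],
)

```text
time_s: 4.13
position: [0.6228, 0.2238, 0.2403]
ee_rot: [-0.033, 0.863, 0.019, 0.504]
contact_force: [0.7, 0.1, -1.3]
finger_gap: 0.346
```

```bash
python3 - <<'E'
from kin import *
st()
s=snap('side','s4.png')
E
```

```text
4.1333 q [ 0.1574  0.8179  0.8992  0.0437  1.9372 -1.4846] p [0.6228 0.2238 0.2403] F [ 0.7161  0.0791 -1.2872] T [ 0.1028 -0.6412  0.0164] gap 0.030073127060684036
```

View pics/s4.png

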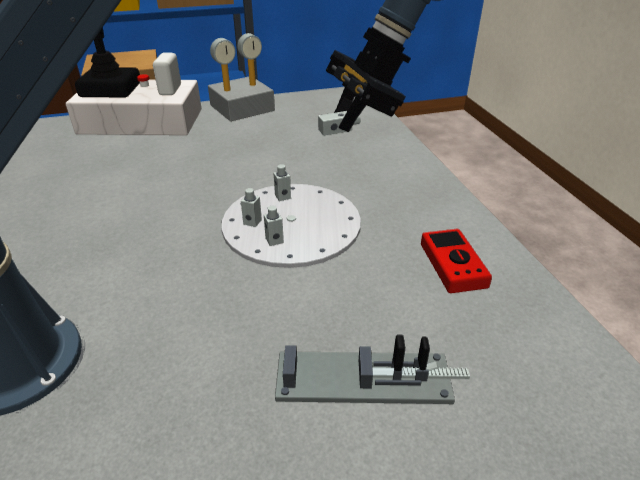

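Valve is held (at ~(338,123)), three spares undisturbed. Now transport with reorientation.

Call:
carry_out(
  commands=[
    {"dx":0.005,"dy":-0.016,"dz":-0.005,"ax":0.0837,"ay":-0.0424,"az":-0.0223,"grip":0},
    {"dx":0.005,"dy":-0.016,"dz":-0.004,"ax":0.0837,"ay":-0.0424,"az":-0.0223,"grip":0},
    {"dx":0.0055,"dy":-0.0165,"dz":-0.003,"ax":0.0837,"ay":-0.0424,"az":-0.0223,"grip":0},
    {"dx":0.006,"dy":-0.0165,"dz":-0.002,"ax":0.0837,"ay":-0.0424,"az":-0.0223,"grip":0},
    {"dx":0.006,"dy":-0.0165,"dz":-0.0005,"ax":0.0837,"ay":-0.0424,"az":-0.0223,"grip":0},
    {"dx":0.0065,"dy":-0.0165,"dz":0.0005,"ax":0.0837,"ay":-0.0424,"az":-0.0223,"grip":0},
    {"dx":0.007,"dy":-0.016,"dz":0.0015,"ax":0.0837,"ay":-0.0424,"az":-0.0223,"grip":0},
    {"dx":0.0075,"dy":-0.016,"dz":0.0025,"ax":0.0837,"ay":-0.0424,"az":-0.0223,"grip":0},
    {"dx":0.008,"dy":-0.0155,"dz":0.0035,"ax":0.0837,"ay":-0.0424,"az":-0.0223,"grip":0},
    {"dx":0.0085,"dy":-0.015,"dz":0.0045,"ax":0.0837,"ay":-0.0424,"az":-0.0223,"grip":0},
    {"dx":0.009,"dy":-0.0145,"dz":0.0055,"ax":0.0837,"ay":-0.0424,"az":-0.0223,"grip":0},
    {"dx":0.0095,"dy":-0.0135,"dz":0.006,"ax":0.0837,"ay":-0.0424,"az":-0.0223,"grip":0},
  ],
)

```text
time_s: 5.18
position: [0.5474, 0.0243, 0.2088]
ee_rot: [0.104, 0.61, -0.452, 0.642]
contact_force: [-0.3, 0.5, -3.5]
finger_gap: 0.341
```

Call:
carry_out(
  commands=[
    {"dx":0.01,"dy":-0.013,"dz":0.007,"ax":0.0837,"ay":-0.0424,"az":-0.0223,"grip":0},
    {"dx":0.0105,"dy":-0.012,"dz":0.0075,"ax":0.0837,"ay":-0.0424,"az":-0.0223,"grip":0},
    {"dx":0.011,"dy":-0.011,"dz":0.008,"ax":0.0837,"ay":-0.0424,"az":-0.0223,"grip":0},
    {"dx":0.012,"dy":-0.01,"dz":0.0085,"ax":0.0837,"ay":-0.0424,"az":-0.0223,"grip":0},
    {"dx":0.0125,"dy":-0.009,"dz":0.0085,"ax":0.0837,"ay":-0.0424,"az":-0.0223,"grip":0},
    {"dx":0.013,"dy":-0.008,"dz":0.009,"ax":0.0837,"ay":-0.0424,"az":-0.0223,"grip":0},
    {"dx":0.0135,"dy":-0.007,"dz":0.009,"ax":0.0837,"ay":-0.0424,"az":-0.0223,"grip":0},
    {"dx":0.014,"dy":-0.006,"dz":0.009,"ax":0.0837,"ay":-0.0424,"az":-0.0223,"grip":0},
    {"dx":0.0145,"dy":-0.005,"dz":0.009,"ax":0.0837,"ay":-0.0424,"az":-0.0223,"grip":0},
    {"dx":0.015,"dy":-0.004,"dz":0.0085,"ax":0.0837,"ay":-0.0424,"az":-0.0223,"grip":0},
    {"dx":0.0155,"dy":-0.003,"dz":0.008,"ax":0.0837,"ay":-0.0424,"az":-0.0223,"grip":0},
    {"dx":0.016,"dy":-0.002,"dz":0.0075,"ax":0.0837,"ay":-0.0424,"az":-0.0223,"grip":0},
  ],
)

```text
time_s: 6.18
position: [0.4785, -0.1745, 0.1857]
ee_rot: [-0.207, -0.156, 0.774, -0.578]
contact_force: [-0.6, 0.2, -3.3]
finger_gap: 0.343
```

Call:
carry_out(
  commands=[
    {"dx":0,"dy":0,"dz":0,"ax":0,"ay":0,"az":0,"grip":0},
    {"dx":0,"dy":0,"dz":0,"ax":0,"ay":0,"az":0,"grip":0},
    {"dx":0,"dy":0,"dz":0,"ax":0,"ay":0,"az":0,"grip":0},
  ],
)

```text
time_s: 6.43
position: [0.4799, -0.174, 0.1871]
ee_rot: [-0.207, -0.157, 0.773, -0.579]
contact_force: [0.8, -0.9, -2.9]
finger_gap: 0.341
```

```bash
python3 - <<'E'
from kin import *
st()
P1,M1,y=place(np.radians(30),1,cx=.066,h=.0473,up=.05,dep=.0249)
print(P1);rows(P1,M1,3,grip=0)
s=snap('side','s5.png')
t=snap('top','t5.png')
a=s['image'][260:420,240:440];b=t['image'][160:320,340:540]
cv2.imwrite('pics/c5.png',cv2.resize(np.hstack([a,b])[:,:,::-1],(800,320),interpolation=2))
E
```

```text
6.4333 q [-0.0571  0.7222  1.7319 -1.0618  1.3047  0.8713] p [ 0.4799 -0.174   0.1871] F [ 0.7811 -0.9131 -2.9101] T [ 0.9052 -0.1759  0.0394] gap 0.029659038195532526
[ 0.481  -0.1749  0.0998]
# dist/row mm 29.1  deg/row 0.08
{"dx": 0.0148, "dy": 0.0005, "dz": -0.0251, "ax": 0.0012, "ay": -0.0006, "az": 0.0004, "grip": 0}
{"dx": 0.0147, "dy": 0.0005, "dz": -0.0251, "ax": 0.0012, "ay": -0.0006, "az": 0.0004, "grip": 0}
{"dx": 0.0147, "dy": 0.0005, "dz": -0.0251, "ax": 0.0012, "ay": -0.0006, "az": 0.0004, "grip": 0}
```

View pics/c5.png

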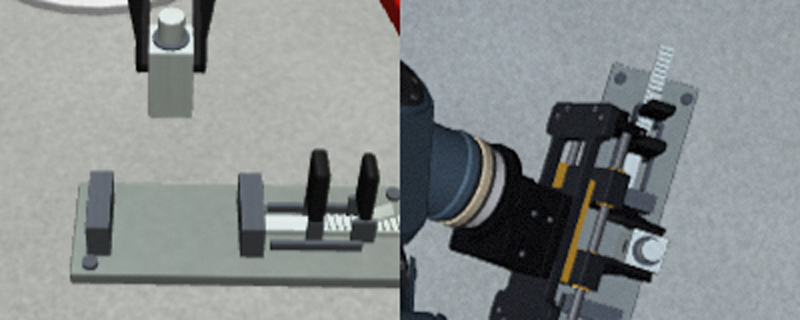

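View pics/s5.png

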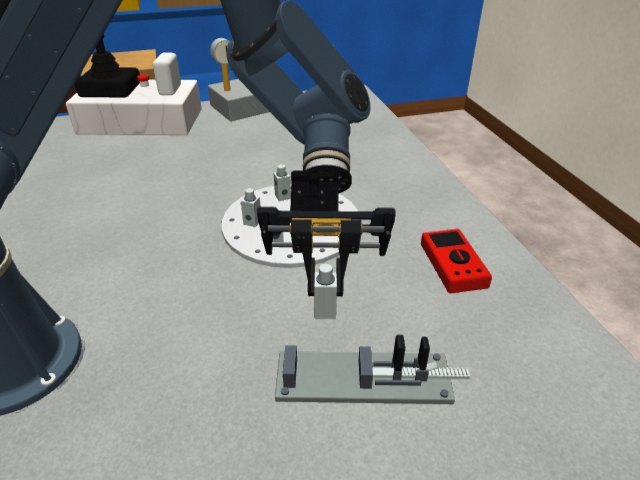

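Call:
carry_out(
  commands=[
    {"dx":0.0148,"dy":0.0005,"dz":-0.025,"ax":0.0012,"ay":-0.0006,"az":0.0004,"grip":0},
    {"dx":0.0148,"dy":0.0005,"dz":-0.025,"ax":0.0012,"ay":-0.0006,"az":0.0004,"grip":0},
    {"dx":0.0148,"dy":0.0005,"dz":-0.025,"ax":0.0012,"ay":-0.0006,"az":0.0004,"grip":0},
    {"dx":0.009,"dy":0,"dz":-0.0155,"ax":0,"ay":0,"az":0,"grip":0},
    {"dx":0.006,"dy":0,"dz":-0.0105,"ax":0,"ay":0,"az":0,"grip":0},
    {"dx":0,"dy":0,"dz":0,"ax":0,"ay":0,"az":0,"grip":0},
    {"dx":0,"dy":0,"dz":0,"ax":0,"ay":0,"az":0,"grip":0},
  ],
)

```text
time_s: 7.12
position: [0.4823, -0.1758, 0.0716]
ee_rot: [-0.207, -0.153, 0.773, -0.58]
contact_force: [0.6, -0.4, -2.7]
finger_gap: 0.344
```

```bash
python3 - <<'E'
from kin import *
st()
P1,M1,y=place(np.radians(30),1,cx=.066,h=.0473,up=.0,dep=.0249)
print(P1);rows(P1,M1,1,grip=0)
s=snap('side','s6.png')
t=snap('top','t6.png')
cv2.imwrite('pics/c6s.png',cv2.resize(s['image'][280:420,260:420,::-1],(800,600)[:2],fx=0,fy=0,interpolation=2) if 0 else cv2.resize(s['image'][290:410,260:420,::-1],(800,600),interpolation=2))
cv2.imwrite('pics/c6t.png',cv2.resize(t['image'][220:340,390:500,::-1],(550,600),interpolation=2))
# predicted valve corners on both
z=np.array([0,0,1]);c=c0+cu*.066
for cam,n in((s,'s'),(t,'t')): print(n,proj(cam,[c+cu*i*.015+cv*j*.015+z*k for k in(.018,.078) for i in(1,-1) for j in(1,-1)]).round(1).tolist())
E
```

```text
7.1167 q [-0.0586  0.9331  1.7323 -1.1291  1.2085  1.0765] p [ 0.4823 -0.1758  0.0716] F [ 0.5688 -0.4475 -2.7003] T [ 0.8962 -0.2125 -0.0573] gap 0.029905319569540692
[ 0.481  -0.1749  0.0498]
# dist/row mm 21.9  deg/row 0.23
{"dx": 0.0105, "dy": -0.0015, "dz": -0.0191, "ax": -0.003, "ay": 0.002, "az": -0.0018, "grip": 0}
s [[315.2, 378.5], [315.5, 363.0], [334.7, 378.7], [334.5, 363.2], [314.9, 352.6], [315.3, 337.2], [335.3, 352.8], [335.1, 337.3]]
t [[446.8, 298.7], [432.3, 294.1], [451.1, 284.3], [436.6, 279.7], [453.5, 298.4], [438.2, 293.6], [458.0, 283.1], [442.7, 278.3]]
```

View pics/c6s.png

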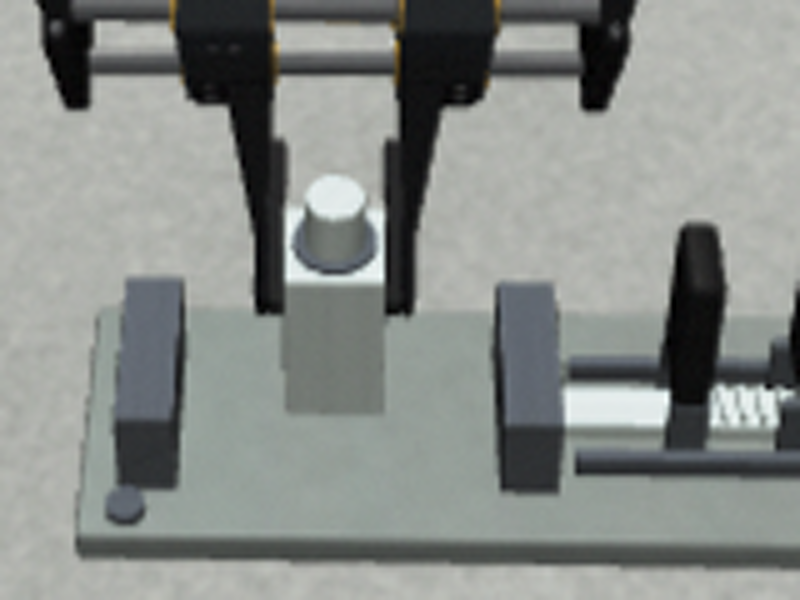

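View pics/c6t.png

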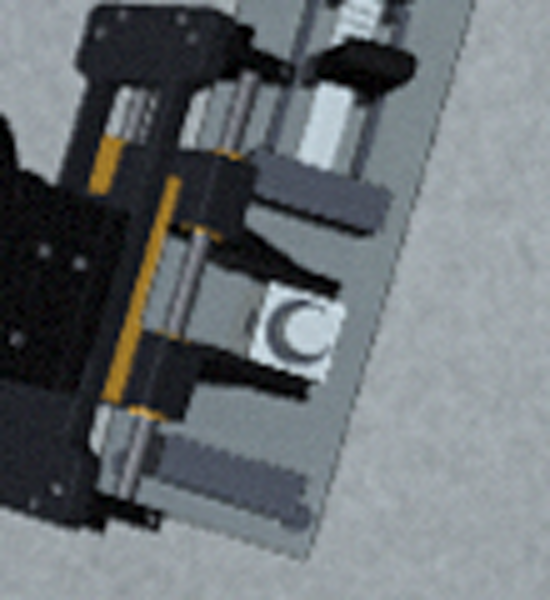

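```bash
python3 - <<'E'
from kin import *
import pickle
T=pickle.load(open('top0.pkl','rb'));S=pickle.load(open('side0.pkl','rb'))
z=np.array([0,0,1]);o=manip.get_obs();M=R.from_quat(o['ee_rot'])
P1,M1,y=place(np.radians(30),1,cx=.066,h=.0473,up=.0,dep=.0249)
sh=o['position']-P1; c=c0+cu*.066+sh; print(sh)
print('S pred',[(n,((p-[260,290])*5).round(0).tolist()) for n,p in zip(['+x+y foot','-x+y foot','+x+y top','-x+y top','+x-y top','-x-y top'],proj(S,[c+cu*i*.015+cv*j*.015+z*k for i,j,k in((1,1,.012),(-1,1,.012),(1,1,.072),(-1,1,.072),(1,-1,.072),(-1,-1,.072))]))])
print('T pred',[((p-[390,220])*5).round(0).tolist() for p in proj(T,[c+cu*i*.015+cv*j*.015+z*.072 for i,j in((1,1),(-1,1),(-1,-1),(1,-1))])])
print('spigot top S',(proj(S,[c+z*.092])-[260,290])*5,'T',(proj(T,[c+z*.092])-[390,220])*5)
# clamp overlay
print('bed S',(proj(S,[c0+cu*.110+cv*.028+z*.046,c0+cu*.110-cv*.028+z*.046])-[260,290])*5)
E
```

```text
[ 0.00167036 -0.00094997  0.0228442 ]
S pred [('+x+y foot', [282.0, 409.0]), ('-x+y foot', [380.0, 409.0]), ('+x+y top', [280.0, 275.0]), ('-x+y top', [384.0, 276.0]), ('+x-y top', [282.0, 198.0]), ('-x-y top', [383.0, 199.0])]
T pred [[330.0, 387.0], [353.0, 309.0], [275.0, 285.0], [252.0, 362.0]]
spigot top S [[332.64551544 189.44050419]] T [[314.58212712 334.24842618]]
bed S [[176.60059829 417.55992978]
 [185.6910202  273.4162345 ]]
```

Call:
carry_out(
  commands=[
    {"dx":0.005,"dy":0,"dz":-0.0085,"ax":-0.0015,"ay":0.001,"az":-0.001,"grip":0},
    {"dx":0.004,"dy":0,"dz":-0.007,"ax":-0.0015,"ay":0.001,"az":-0.001,"grip":0},
    {"dx":0,"dy":0,"dz":0,"ax":0,"ay":0,"az":0,"grip":0},
    {"dx":0,"dy":0,"dz":0,"ax":0,"ay":0,"az":0,"grip":0},
  ],
)

```text
time_s: 7.55
position: [0.4818, -0.1761, 0.0531]
ee_rot: [-0.207, -0.155, 0.773, -0.579]
contact_force: [0.1, -0.4, -2.9]
finger_gap: 0.338
```

```bash
python3 - <<'E'
from kin import *
st()
P1,M1,y=place(np.radians(30),1,cx=.066,h=.0473,up=.0,dep=.0249)
rows(P1,M1,1,grip=0)
o=manip.get_obs();print('down 1mm in tool',R.from_quat(o['ee_rot']).inv().apply([0,0,-.001]))
E
```

```text
7.55 q [-0.0603  0.9664  1.7268 -1.136   1.1954  1.0987] p [ 0.4818 -0.1761  0.0531] F [ 0.1367 -0.4413 -2.8874] T [ 0.8761 -0.2062 -0.0148] gap 0.029427746825440564
# dist/row mm 3.6  deg/row 0.08
{"dx": 0.0009, "dy": -0.001, "dz": -0.0033, "ax": -0.0001, "ay": -0.0003, "az": 0.0014, "grip": 0}
down 1mm in tool [ 0.0005  0.     -0.0009]
```

Call:
carry_out(
  commands=[
    {"dx":0.001,"dy":0,"dz":-0.0018,"ax":0,"ay":0,"az":0,"grip":0},
    {"dx":0,"dy":0,"dz":0,"ax":0,"ay":0,"az":0,"grip":0},
    {"dx":0,"dy":0,"dz":0,"ax":0,"ay":0,"az":0,"grip":0},
  ],
)

```text
time_s: 7.8
position: [0.482, -0.1761, 0.0514]
ee_rot: [-0.207, -0.155, 0.773, -0.579]
contact_force: [0.4, -0.2, -3.0]
finger_gap: 0.347
```

Call:
carry_out(
  commands=[
    {"dx":0.0006,"dy":0,"dz":-0.001,"ax":0,"ay":0,"az":0,"grip":0},
    {"dx":0,"dy":0,"dz":0,"ax":0,"ay":0,"az":0,"grip":0},
    {"dx":0,"dy":0,"dz":0,"ax":0,"ay":0,"az":0,"grip":0},
  ],
)

```text
time_s: 8.05
position: [0.482, -0.1762, 0.0514]
ee_rot: [-0.207, -0.154, 0.773, -0.579]
contact_force: [0.5, 1.2, 4.6]
finger_gap: 0.344
```

Call:
carry_out(
  commands=[
    {"dx":0,"dy":0,"dz":0,"ax":0,"ay":0,"az":0,"grip":0.035},
    {"dx":0,"dy":0,"dz":0,"ax":0,"ay":0,"az":0,"grip":0.042},
    {"dx":0,"dy":0,"dz":0,"ax":0,"ay":0,"az":0,"grip":0.05},
    {"dx":0,"dy":0,"dz":0,"ax":0,"ay":0,"az":0,"grip":0.05},
  ],
)

```text
time_s: 8.38
position: [0.4819, -0.1761, 0.0499]
ee_rot: [-0.208, -0.155, 0.773, -0.579]
contact_force: [-0.4, 0.5, -0.2]
finger_gap: 0.53
```

```bash
python3 - <<'E'
from kin import *
st()
s=snap('side','s7.png')
t=snap('top','t7.png')
cv2.imwrite('pics/c7s.png',cv2.resize(s['image'][290:410,260:420,::-1],(800,600),interpolation=2))
cv2.imwrite('pics/c7t.png',cv2.resize(t['image'][220:340,390:500,::-1],(550,600),interpolation=2))
E
```

```text
8.3833 q [-0.0604  0.972   1.7257 -1.1378  1.1928  1.1036] p [ 0.4819 -0.1761  0.0499] F [-0.3642  0.4615 -0.19  ] T [ 0.481  -0.0901  0.0598] gap 0.046125857364507805
```

View pics/c7s.png

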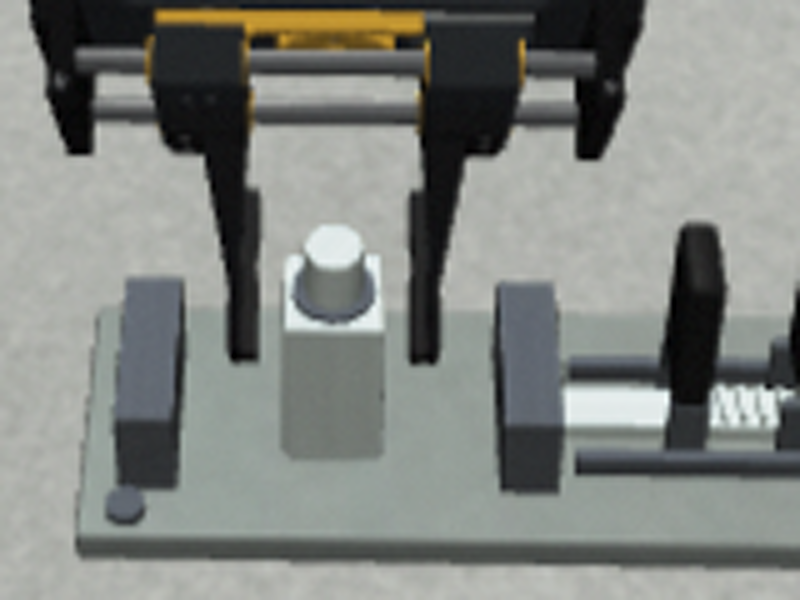

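View pics/c7t.png

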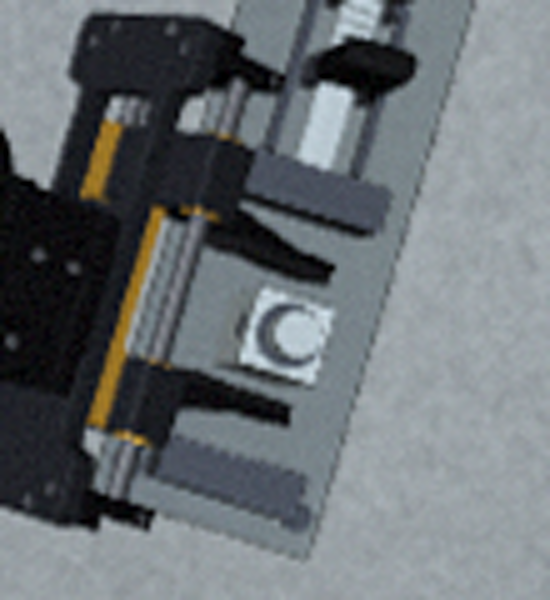

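```bash
python3 - <<'E'
from kin import *
import pickle
T=pickle.load(open('top0.pkl','rb'));S=pickle.load(open('side0.pkl','rb'))
Z=np.array([0,0,1])
def W(x,y,a,i,j,k):
    c,s=np.cos(a),np.sin(a); lx,ly=.015*i,.015*j; return c0+cu*(x+c*lx-s*ly)+cv*(y+s*lx+c*ly)+Z*k
tp=np.array([(257,286),(335,302),(318,383),(240,361)])/5+[390,220]; ti=[(-1,-1,.072),(-1,1,.072),(1,1,.072),(1,-1,.072)]
sp=np.array([(282,455),(383,458),(285,330),(385,330),(286,255)])/5+[260,290]; si=[(1,1,.012),(-1,1,.012),(1,1,.072),(-1,1,.072),(1,-1,.072)]
ft=lambda p:(proj(T,[W(*p,*i) for i in ti])-tp).ravel()
fs=lambda p:(proj(S,[W(*p,*i) for i in si])-sp).ravel()
for n,f in(('T',ft),('S',fs),('both',lambda p:np.r_[ft(p),fs(p)])):
    r=least_squares(f,[.066,0,0]);print(n,r.x,np.degrees(r.x[2]),f(r.x).round(1))
o=manip.get_obs();print('up retract 1mm', R.from_quat(o['ee_rot']).as_matrix()[:,0])
E
```

```text
T [ 0.06263381 -0.00085319  0.07011831] 4.0174831336844 [ 0.1 -0.2 -0.   0.3 -0.  -0.4  0.   0.3]
S [ 0.06327936  0.00106476 -0.00027216] -0.015593521414785722 [ 0.5  0.5 -0.2  0.1 -0.3 -0.1  0.1  0.  -0.1 -0.6]
both [0.06322818 0.0001494  0.02914959] 1.6701483403367305 [ 0.9  0.   0.6  1.2 -0.   0.3  0.2  0.3  0.9  0.3  0.1 -0.6  0.1 -0.4
  0.4 -0.7 -0.4 -0.8]
up retract 1mm [-0.24439751 -0.83045236 -0.50061836]
```

```bash
cat >> kin.py <<'E'
def sq(cx=-.053,cyy=0,z=.055,s=1):
    return c0+cu*cx+cv*cyy+np.array([0,0,z]),frame([0,0,-1],s*cu)
E
python3 - <<'E'
from kin import *
o=manip.get_obs();M0=R.from_quat(o['ee_rot']);x=M0.as_matrix()[:,0];P0=o['position']-x*.16
print(P0)
for s in(1,-1):
    P,M=sq(s=s,z=.2);w=(M0.inv()*M).as_rotvec();print(s,P,np.degrees(w),[b.round(2).tolist() for b in ik(P,M)])
P,M=sq(s=-1 if np.linalg.norm((M0.inv()*sq(s=-1)[1]).as_rotvec())<2 else 1,z=.2)
w=(M0.inv()*M).as_rotvec();q=ik(P0,M0,q0=o['joint_pos'])[0];n=12
print(q.round(2))
for i in range(1,n+1):
    b=ik(P0+(P-P0)*i/n,M0*R.from_rotvec(w*i/n),q0=q);print(i,b[0].round(2) if b else 'fail', np.abs(b[0]-q).max()*12 if b else ''); q=b[0]
rows(P,M,n,P0,M0,.087)
E
```

```text
[ 0.52100024 -0.04322801  0.13007045]
1 [ 0.59706448 -0.20209309  0.2       ] [ 1.55864969e+02  6.96670780e-02 -8.99144770e+01] []
-1 [ 0.59706448 -0.20209309  0.2       ] [-6.25286492e-02  5.99590666e+01  4.64571792e-02] [[-0.5, 0.56, 1.44, -0.0, 1.14, -0.22]]
[ 0.16  0.87  1.55 -0.9   1.44  0.93]
1 [ 0.12  0.82  1.57 -0.87  1.37  0.87] 0.8271417733872575
2 [ 0.07  0.77  1.58 -0.84  1.31  0.81] 0.791285020583393
3 [ 0.02  0.73  1.58 -0.79  1.25  0.74] 0.885216694750635
4 [-0.03  0.69  1.59 -0.73  1.19  0.65] 1.0049009799251323
5 [-0.09  0.65  1.58 -0.67  1.14  0.56] 1.1263025253156558
6 [-0.15  0.62  1.58 -0.59  1.1   0.45] 1.2408863005350108
7 [-0.21  0.6   1.57 -0.5   1.07  0.34] 1.3368627478231807
8 [-0.27  0.58  1.55 -0.4   1.06  0.23] 1.4008494527230493
9 [-0.33  0.56  1.53 -0.3   1.06  0.11] 1.421296110608244
10 [-0.39  0.56  1.5  -0.2   1.07 -0.01] 1.3924910449503831
11 [-0.45  0.55  1.48 -0.1   1.1  -0.12] 1.3168604569507036
12 [-0.5   0.56  1.44 -0.    1.14 -0.22] 1.2039697219144045
# dist/row mm 15.8  deg/row 5.00
{"dx": 0.0065, "dy": 0.0098, "dz": 0.0105, "ax": -0.0001, "
[... 456 characters left out ...]
15, "dy": 0.0098, "dz": 0.0123, "ax": -0.0001, "ay": 0.0872, "az": 0.0001, "grip": 0.087}
{"dx": 0.0004, "dy": 0.0098, "dz": 0.0124, "ax": -0.0001, "ay": 0.0872, "az": 0.0001, "grip": 0.087}
{"dx": -0.0007, "dy": 0.0098, "dz": 0.0124, "ax": -0.0001, "ay": 0.0872, "az": 0.0001, "grip": 0.087}
{"dx": -0.0017, "dy": 0.0098, "dz": 0.0123, "ax": -0.0001, "ay": 0.0872, "az": 0.0001, "grip": 0.087}
{"dx": -0.0028, "dy": 0.0098, "dz": 0.0121, "ax": -0.0001, "ay": 0.0872, "az": 0.0001, "grip": 0.087}
{"dx": -0.0038, "dy": 0.0098, "dz": 0.0118, "ax": -0.0001, "ay": 0.0872, "az": 0.0001, "grip": 0.087}
{"dx": -0.0049, "dy": 0.0098, "dz": 0.0114, "ax": -0.0001, "ay": 0.0872, "az": 0.0001, "grip": 0.087}
```

Call:
carry_out(
  commands=[
    {"dx":-0.01,"dy":0,"dz":0,"ax":0,"ay":0,"az":0,"grip":0.05},
    {"dx":-0.02,"dy":0,"dz":0,"ax":0,"ay":0,"az":0,"grip":0.05},
    {"dx":-0.03,"dy":0,"dz":0,"ax":0,"ay":0,"az":0,"grip":0.05},
    {"dx":-0.035,"dy":0,"dz":0,"ax":0,"ay":0,"az":0,"grip":0.05},
    {"dx":-0.035,"dy":0,"dz":0,"ax":0,"ay":0,"az":0,"grip":0.05},
    {"dx":-0.03,"dy":0,"dz":0,"ax":0,"ay":0,"az":0,"grip":0.05},
    {"dx":0,"dy":0,"dz":0,"ax":0,"ay":0,"az":0,"grip":0.07},
  ],
)

```text
time_s: 9.07
position: [0.5247, -0.0383, 0.133]
ee_rot: [-0.211, -0.154, 0.771, -0.581]
contact_force: [0.4, -0.5, 0.5]
finger_gap: 0.604
```

Call:
carry_out(
  commands=[
    {"dx":0.006,"dy":0.01,"dz":0.01,"ax":0,"ay":0.0872,"az":0,"grip":0.082},
    {"dx":0.005,"dy":0.01,"dz":0.011,"ax":0,"ay":0.0872,"az":0,"grip":0.082},
    {"dx":0.004,"dy":0.01,"dz":0.0115,"ax":0,"ay":0.0872,"az":0,"grip":0.082},
    {"dx":0.003,"dy":0.01,"dz":0.012,"ax":0,"ay":0.0872,"az":0,"grip":0.082},
    {"dx":0.002,"dy":0.01,"dz":0.012,"ax":0,"ay":0.0872,"az":0,"grip":0.082},
    {"dx":0.001,"dy":0.01,"dz":0.0125,"ax":0,"ay":0.0872,"az":0,"grip":0.082},
    {"dx":0,"dy":0.01,"dz":0.0125,"ax":0,"ay":0.0872,"az":0,"grip":0.082},
    {"dx":-0.001,"dy":0.01,"dz":0.0125,"ax":0,"ay":0.0872,"az":0,"grip":0.082},
    {"dx":-0.002,"dy":0.01,"dz":0.012,"ax":0,"ay":0.0872,"az":0,"grip":0.082},
    {"dx":-0.003,"dy":0.01,"dz":0.012,"ax":0,"ay":0.0872,"az":0,"grip":0.082},
    {"dx":-0.004,"dy":0.01,"dz":0.012,"ax":0,"ay":0.0872,"az":0,"grip":0.082},
    {"dx":-0.005,"dy":0.01,"dz":0.0115,"ax":0,"ay":0.0872,"az":0,"grip":0.082},
  ],
)

```text
time_s: 10.07
position: [0.5997, -0.2005, 0.2044]
ee_rot: [0.567, 0.424, -0.565, 0.423]
contact_force: [0.2, 0.4, -0.8]
finger_gap: 0.938
```

Call:
carry_out(
  commands=[
    {"dx":0,"dy":0,"dz":0,"ax":0,"ay":0,"az":0,"grip":0.082},
    {"dx":0,"dy":0,"dz":0,"ax":0,"ay":0,"az":0,"grip":0.082},
    {"dx":0,"dy":0,"dz":0,"ax":0,"ay":0,"az":0,"grip":0.082},
  ],
)

```text
time_s: 10.32
position: [0.5987, -0.1995, 0.2029]
ee_rot: [-0.566, -0.424, 0.567, -0.423]
contact_force: [-0.2, 0.3, -0.5]
finger_gap: 0.941
```

```bash
python3 - <<'E'
from kin import *
st()
P,M=sq(cx=-.056,s=-1,z=.110); rows(P,M,3,grip=.082)
s=snap('side','s8.png'); t=snap('top','t8.png')
cv2.imwrite('pics/c8t.png',cv2.resize(t['image'][160:340,390:540,::-1],(500,600),interpolation=2))
E
```

```text
10.3167 q [-0.4982  0.5583  1.4347 -0.0006  1.1511 -0.2113] p [ 0.5987 -0.1995  0.2029] F [-0.1656  0.292  -0.5311] T [-0.0784  0.0608  0.0168] gap 0.081881941201738
# dist/row mm 31.0  deg/row 0.06
{"dx": 0.031, "dy": 0.0008, "dz": 0.001, "ax": -0.0006, "ay": 0.0, "az": 0.0008, "grip": 0.082}
{"dx": 0.031, "dy": 0.0008, "dz": 0.001, "ax": -0.0006, "ay": 0.0, "az": 0.0008, "grip": 0.082}
{"dx": 0.031, "dy": 0.0007, "dz": 0.001, "ax": -0.0006, "ay": 0.0, "az": 0.0008, "grip": 0.082}
```

View pics/s8.png

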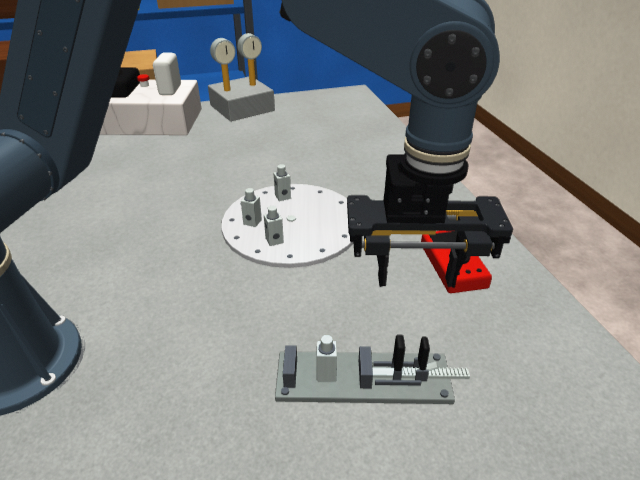

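View pics/c8t.png

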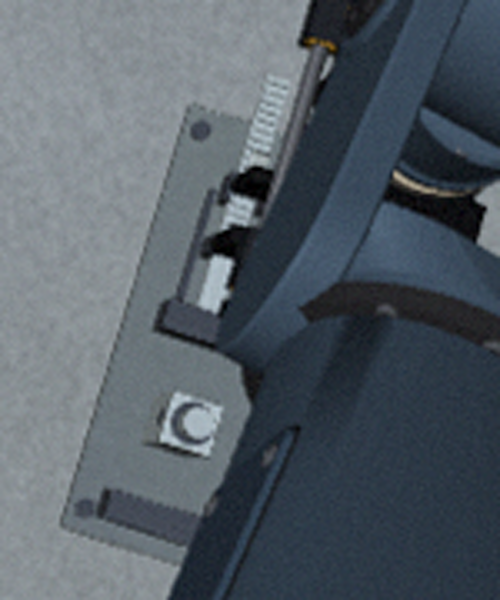

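Call:
carry_out(
  commands=[
    {"dx":0.031,"dy":0.0008,"dz":0.001,"ax":-0.0006,"ay":0,"az":0.0008,"grip":0.082},
    {"dx":0.031,"dy":0.0008,"dz":0.001,"ax":-0.0006,"ay":0,"az":0.0008,"grip":0.082},
    {"dx":0.031,"dy":0.0008,"dz":0.001,"ax":-0.0006,"ay":0,"az":0.0008,"grip":0.082},
    {"dx":0,"dy":0,"dz":0,"ax":0,"ay":0,"az":0,"grip":0.082},
    {"dx":0,"dy":0,"dz":0,"ax":0,"ay":0,"az":0,"grip":0.082},
  ],
)

```text
time_s: 10.83
position: [0.6001, -0.2013, 0.1088]
ee_rot: [-0.565, -0.426, 0.566, -0.424]
contact_force: [0.2, -0.3, -0.3]
finger_gap: 0.939
```

```bash
python3 - <<'E'
from kin import *
st()
P,M=sq(cx=-.056,s=-1,z=.057); rows(P,M,3,grip=.082)
s=snap('side','s9.png')
cv2.imwrite('pics/c9.png',cv2.resize(s['image'][270:420,300:500,::-1],(800,600),interpolation=2))
E
```

```text
10.8333 q [-0.5     0.6776  1.5038  0.0003  0.9634 -0.2181] p [ 0.6001 -0.2013  0.1088] F [ 0.2065 -0.2734 -0.3203] T [-0.0822  0.0396  0.0145] gap 0.08167202275607233
# dist/row mm 17.3  deg/row 0.08
{"dx": 0.0173, "dy": 0.0002, "dz": 0.0006, "ax": 0.0009, "ay": -0.0003, "az": 0.001, "grip": 0.082}
{"dx": 0.0173, "dy": 0.0001, "dz": 0.0006, "ax": 0.0009, "ay": -0.0003, "az": 0.001, "grip": 0.082}
{"dx": 0.0173, "dy": 0.0001, "dz": 0.0005, "ax": 0.0009, "ay": -0.0003, "az": 0.001, "grip": 0.082}
```

View pics/c9.png

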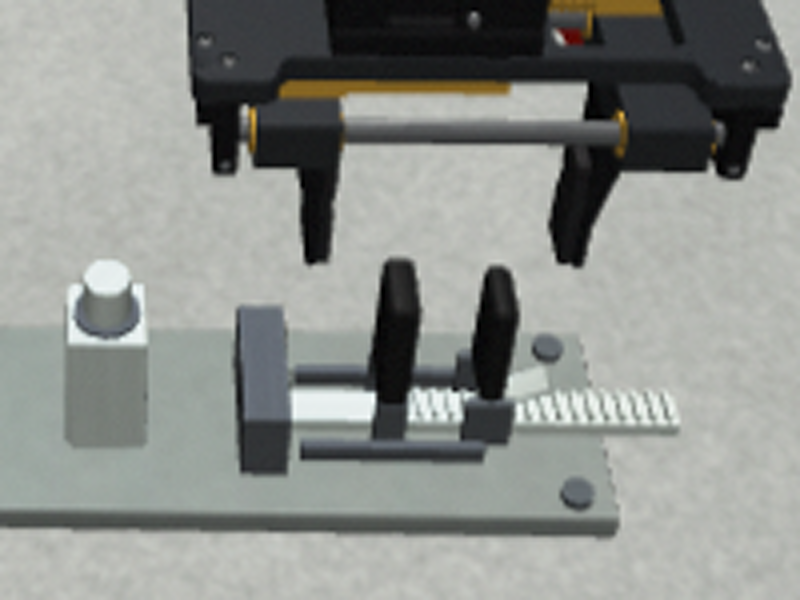

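Call:
carry_out(
  commands=[
    {"dx":0.0173,"dy":0,"dz":0.0006,"ax":0.0009,"ay":0,"az":0.001,"grip":0.082},
    {"dx":0.0173,"dy":0,"dz":0.0006,"ax":0.0009,"ay":0,"az":0.001,"grip":0.082},
    {"dx":0.0173,"dy":0,"dz":0.0006,"ax":0.0009,"ay":0,"az":0.001,"grip":0.082},
    {"dx":0,"dy":0,"dz":0,"ax":0,"ay":0,"az":0,"grip":0.075},
    {"dx":0,"dy":0,"dz":0,"ax":0,"ay":0,"az":0,"grip":0.075},
  ],
)

```text
time_s: 11.3
position: [0.602, -0.2054, 0.0602]
ee_rot: [0.568, 0.421, -0.565, 0.426]
contact_force: [-0.1, -0.0, 0.0]
finger_gap: 0.889
```

```bash
python3 - <<'E'
from kin import *
st()
P,M=sq(cx=-.056,s=-1,z=.057); rows(P,M,1,grip=.082)
s=snap('side','s10.png')
cv2.imwrite('pics/c10.png',cv2.resize(s['image'][270:420,300:500,::-1],(800,600),interpolation=2))
E
```

```text
11.3 q [-0.5047  0.7461  1.528   0.0013  0.8605 -0.2193] p [ 0.602  -0.2054  0.0602] F [-0.1464 -0.0275  0.0496] T [-0.1299  0.083   0.0203] gap 0.07730349151227606
# dist/row mm 4.5  deg/row 0.42
{"dx": 0.0032, "dy": -0.0027, "dz": -0.0018, "ax": -0.0015, "ay": 0.0005, "az": -0.0071, "grip": 0.082}
```

View pics/c10.png

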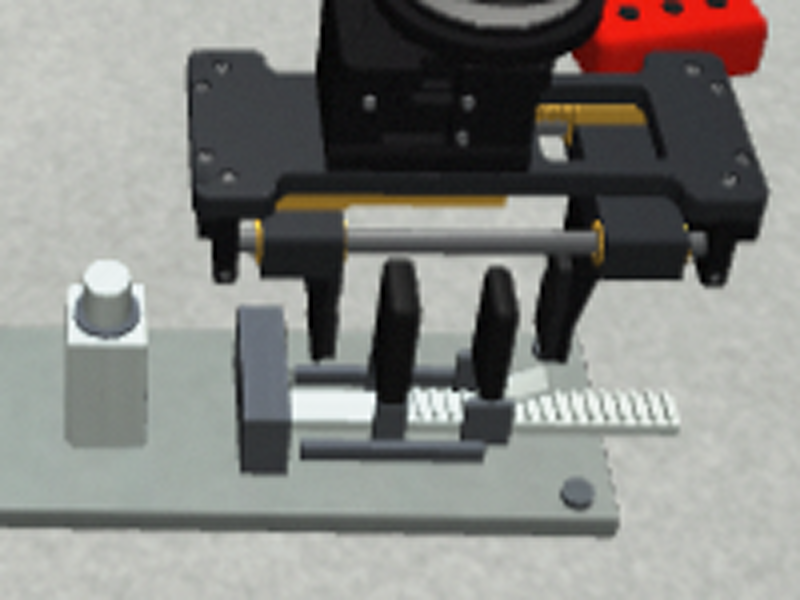

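Call:
carry_out(
  commands=[
    {"dx":0.003,"dy":-0.0045,"dz":-0.0015,"ax":-0.0015,"ay":0,"az":-0.007,"grip":0.075},
    {"dx":0,"dy":0,"dz":0,"ax":0,"ay":0,"az":0,"grip":0.065},
    {"dx":0,"dy":0,"dz":0,"ax":0,"ay":0,"az":0,"grip":0.055},
    {"dx":0,"dy":0,"dz":0,"ax":0,"ay":0,"az":0,"grip":0.045},
    {"dx":0,"dy":0,"dz":0,"ax":0,"ay":0,"az":0,"grip":0.035},
    {"dx":0,"dy":0,"dz":0,"ax":0,"ay":0,"az":0,"grip":0.025},
    {"dx":0,"dy":0,"dz":0,"ax":0,"ay":0,"az":0,"grip":0.015},
    {"dx":0,"dy":0,"dz":0,"ax":0,"ay":0,"az":0,"grip":0.01},
  ],
)

```text
time_s: 12.02
position: [0.6, -0.2036, 0.0563]
ee_rot: [0.567, 0.422, -0.565, 0.425]
contact_force: [-0.5, 1.2, 3.0]
finger_gap: 0.418
```

Call:
carry_out(
  commands=[
    {"dx":0,"dy":0,"dz":0,"ax":0,"ay":0,"az":0,"grip":0.0},
    {"dx":0,"dy":0,"dz":0,"ax":0,"ay":0,"az":0,"grip":0.0},
    {"dx":0,"dy":0,"dz":0,"ax":0,"ay":0,"az":0,"grip":0.0},
  ],
)

```text
time_s: 12.27
position: [0.5946, -0.2019, 0.0561]
ee_rot: [-0.564, -0.426, 0.567, -0.422]
contact_force: [-5.2, 0.7, 5.5]
finger_gap: 0.294
```

```bash
python3 - <<'E'
from kin import *
st()
P,M=sq(cx=-.053,s=-1,z=.057); rows(P,M,1,grip=.0)
s=snap('side','s11.png')
cv2.imwrite('pics/c11.png',cv2.resize(s['image'][270:420,300:500,::-1],(800,600),interpolation=2))
E
```

```text
12.2667 q [-0.5043  0.7485  1.5397 -0.0021  0.8604 -0.2178] p [ 0.5946 -0.2019  0.0561] F [-5.2072  0.7002  5.4567] T [-0.0964  0.4405 -0.0294] gap 0.025586005549744245
# dist/row mm 2.6  deg/row 0.41
{"dx": -0.0009, "dy": 0.0024, "dz": -0.0005, "ax": -0.0003, "ay": 0.0, "az": 0.0072, "grip": 0.0}
```

View pics/c11.png

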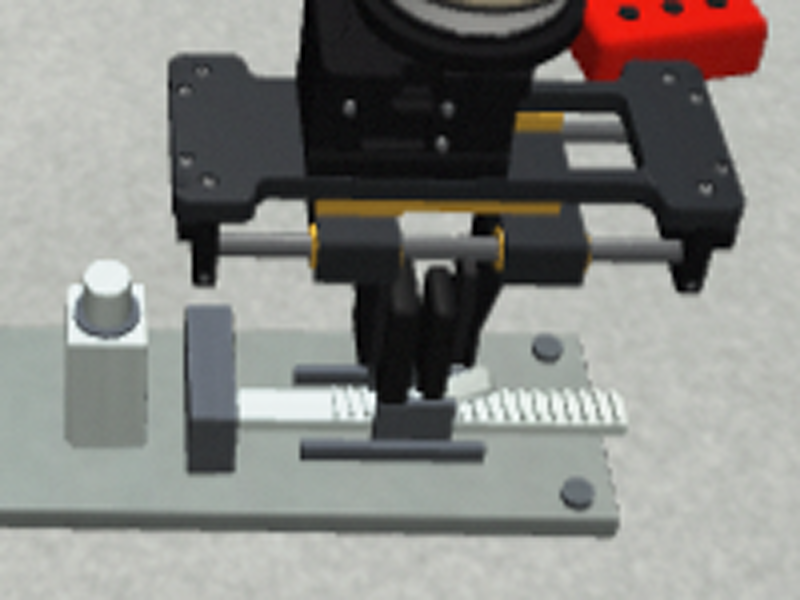

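Call:
carry_out(
  commands=[
    {"dx":0,"dy":0,"dz":0,"ax":0,"ay":0,"az":0,"grip":0.035},
    {"dx":0,"dy":0,"dz":0,"ax":0,"ay":0,"az":0,"grip":0.05},
    {"dx":0,"dy":0,"dz":0,"ax":0,"ay":0,"az":0,"grip":0.065},
    {"dx":0,"dy":0,"dz":0,"ax":0,"ay":0,"az":0,"grip":0.078},
    {"dx":0,"dy":0,"dz":0,"ax":0,"ay":0,"az":0,"grip":0.078},
    {"dx":0,"dy":0,"dz":0,"ax":0,"ay":0,"az":0,"grip":0.078},
    {"dx":0,"dy":0,"dz":0,"ax":0,"ay":0,"az":0,"grip":0.078},
    {"dx":0,"dy":0,"dz":0,"ax":0,"ay":0,"az":0,"grip":0.078},
  ],
)

```text
time_s: 12.98
position: [0.5966, -0.2024, 0.0553]
ee_rot: [-0.565, -0.425, 0.567, -0.423]
contact_force: [-0.8, -0.0, 0.1]
finger_gap: 0.812
```

```bash
python3 - <<'E'
from kin import *
st()
P,M=sq(cx=-.054,s=-1,z=.057); rows(P,M,1,grip=.0)
s=snap('side','s12.png')
cv2.imwrite('pics/c12.png',cv2.resize(s['image'][270:420,300:500,::-1],(800,600),interpolation=2))
E
```

```text
12.9833 q [-0.5039  0.7505  1.5377 -0.0009  0.8567 -0.218 ] p [ 0.5966 -0.2024  0.0553] F [-0.8331 -0.0049  0.0574] T [-0.1098  0.0938 -0.0102] gap 0.07067806508993135
# dist/row mm 2.2  deg/row 0.19
{"dx": -0.0017, "dy": 0.0014, "dz": -0.0005, "ax": -0.0005, "ay": -0.0, "az": 0.0034, "grip": 0.0}
```

View pics/c12.png

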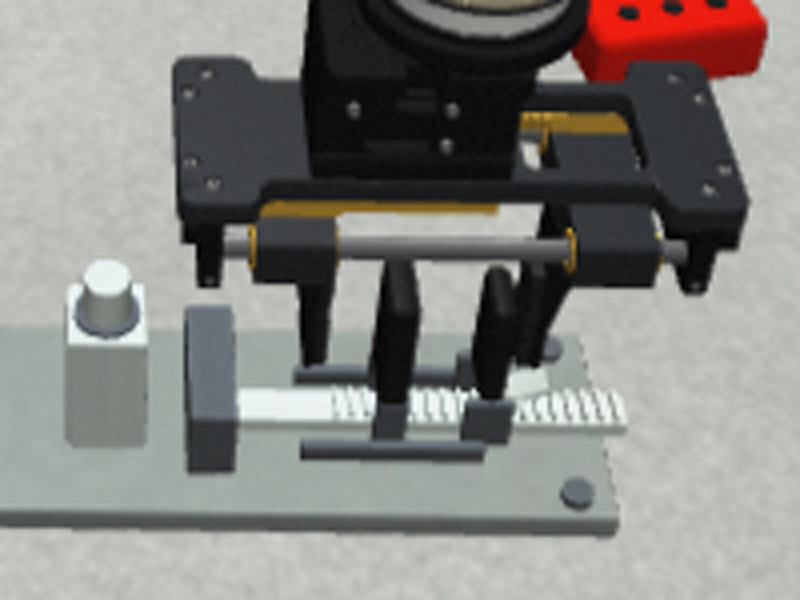

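Call:
carry_out(
  commands=[
    {"dx":0,"dy":0.001,"dz":0,"ax":0,"ay":0,"az":0.003,"grip":0.06},
    {"dx":0,"dy":0,"dz":0,"ax":0,"ay":0,"az":0,"grip":0.05},
    {"dx":0,"dy":0,"dz":0,"ax":0,"ay":0,"az":0,"grip":0.04},
    {"dx":0,"dy":0,"dz":0,"ax":0,"ay":0,"az":0,"grip":0.03},
    {"dx":0,"dy":0,"dz":0,"ax":0,"ay":0,"az":0,"grip":0.02},
    {"dx":0,"dy":0,"dz":0,"ax":0,"ay":0,"az":0,"grip":0.015},
    {"dx":0,"dy":0,"dz":0,"ax":0,"ay":0,"az":0,"grip":0.01},
    {"dx":0,"dy":0,"dz":0,"ax":0,"ay":0,"az":0,"grip":0.0},
    {"dx":0,"dy":0,"dz":0,"ax":0,"ay":0,"az":0,"grip":0.0},
    {"dx":0,"dy":0,"dz":0,"ax":0,"ay":0,"az":0,"grip":0.0},
    {"dx":0,"dy":0,"dz":0,"ax":0,"ay":0,"az":0,"grip":0.0},
  ],
)

```text
time_s: 13.95
position: [0.5946, -0.2021, 0.0558]
ee_rot: [-0.565, -0.426, 0.567, -0.422]
contact_force: [-6.1, -0.5, 5.6]
finger_gap: 0.293
```

Call:
carry_out(
  commands=[
    {"dx":0,"dy":0,"dz":0,"ax":0,"ay":0,"az":0,"grip":0.035},
    {"dx":0,"dy":0,"dz":0,"ax":0,"ay":0,"az":0,"grip":0.05},
    {"dx":0,"dy":0,"dz":0,"ax":0,"ay":0,"az":0,"grip":0.065},
    {"dx":0,"dy":0,"dz":0,"ax":0,"ay":0,"az":0,"grip":0.078},
    {"dx":0,"dy":0,"dz":0,"ax":0,"ay":0,"az":0,"grip":0.078},
    {"dx":0,"dy":0,"dz":0,"ax":0,"ay":0,"az":0,"grip":0.078},
    {"dx":0,"dy":0,"dz":0,"ax":0,"ay":0,"az":0,"grip":0.078},
    {"dx":0,"dy":0,"dz":0,"ax":0,"ay":0,"az":0,"grip":0.078},
  ],
)

```text
time_s: 14.62
position: [0.5977, -0.2025, 0.0555]
ee_rot: [0.566, 0.424, -0.566, 0.424]
contact_force: [0.1, -0.3, 0.2]
finger_gap: 0.816
```

```bash
python3 - <<'E'
from kin import *
st()
P,M=sq(cx=-.054,s=-1,z=.057); rows(P,M,1,grip=.0)
s=snap('side','s13.png')
cv2.imwrite('pics/c13.png',cv2.resize(s['image'][270:420,270:470,::-1],(800,600),interpolation=2))
E
```

```text
14.6167 q [-0.5037  0.7504  1.5373  0.0004  0.854  -0.2186] p [ 0.5977 -0.2025  0.0555] F [ 0.0796 -0.2934  0.2076] T [-0.1245  0.1039  0.0024] gap 0.07100585405699315
# dist/row mm 1.6  deg/row 0.03
{"dx": -0.0015, "dy": 0.0002, "dz": -0.0002, "ax": -0.0005, "ay": -0.0003, "az": -0.0, "grip": 0.0}
```

View pics/c13.png

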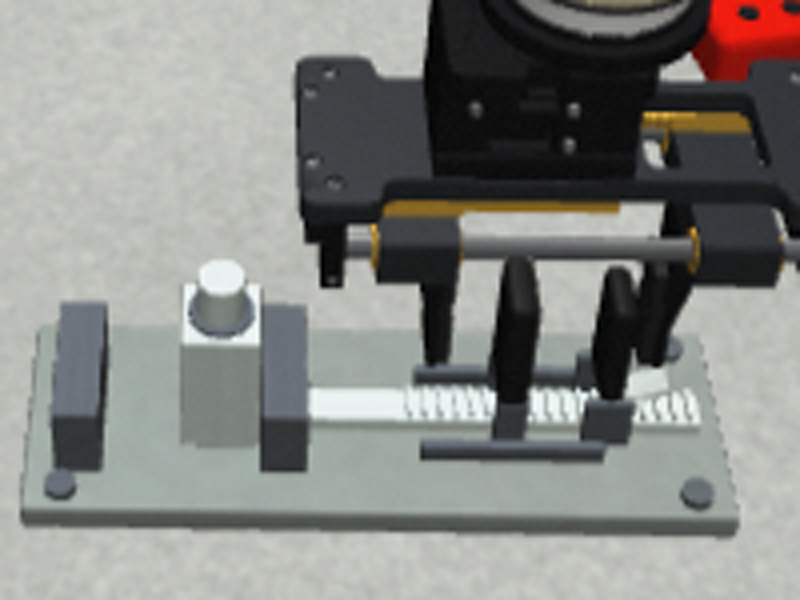

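Call:
carry_out(
  commands=[
    {"dx":0,"dy":0,"dz":0,"ax":0,"ay":0,"az":0,"grip":0.06},
    {"dx":0,"dy":0,"dz":0,"ax":0,"ay":0,"az":0,"grip":0.052},
    {"dx":0,"dy":0,"dz":0,"ax":0,"ay":0,"az":0,"grip":0.047},
    {"dx":0,"dy":0,"dz":0,"ax":0,"ay":0,"az":0,"grip":0.043},
    {"dx":0,"dy":0,"dz":0,"ax":0,"ay":0,"az":0,"grip":0.039},
    {"dx":0,"dy":0,"dz":0,"ax":0,"ay":0,"az":0,"grip":0.035},
    {"dx":0,"dy":0,"dz":0,"ax":0,"ay":0,"az":0,"grip":0.031},
    {"dx":0,"dy":0,"dz":0,"ax":0,"ay":0,"az":0,"grip":0.027},
    {"dx":0,"dy":0,"dz":0,"ax":0,"ay":0,"az":0,"grip":0.022},
    {"dx":0,"dy":0,"dz":0,"ax":0,"ay":0,"az":0,"grip":0.015},
    {"dx":0,"dy":0,"dz":0,"ax":0,"ay":0,"az":0,"grip":0.0},
    {"dx":0,"dy":0,"dz":0,"ax":0,"ay":0,"az":0,"grip":0.0},
  ],
)

```text
time_s: 15.67
position: [0.5946, -0.2021, 0.0558]
ee_rot: [-0.565, -0.426, 0.567, -0.422]
contact_force: [-6.8, 0.5, 6.4]
finger_gap: 0.293
```

Call:
carry_out(
  commands=[
    {"dx":0,"dy":0,"dz":0,"ax":0,"ay":0,"az":0,"grip":0.0},
    {"dx":0,"dy":0,"dz":0,"ax":0,"ay":0,"az":0,"grip":0.0},
    {"dx":0,"dy":0,"dz":0,"ax":0,"ay":0,"az":0,"grip":0.035},
    {"dx":0,"dy":0,"dz":0,"ax":0,"ay":0,"az":0,"grip":0.05},
    {"dx":0,"dy":0,"dz":0,"ax":0,"ay":0,"az":0,"grip":0.065},
    {"dx":0,"dy":0,"dz":0,"ax":0,"ay":0,"az":0,"grip":0.078},
    {"dx":0,"dy":0,"dz":0,"ax":0,"ay":0,"az":0,"grip":0.078},
    {"dx":0,"dy":0,"dz":0,"ax":0,"ay":0,"az":0,"grip":0.078},
    {"dx":0,"dy":0,"dz":0,"ax":0,"ay":0,"az":0,"grip":0.078},
    {"dx":0,"dy":0,"dz":0,"ax":0,"ay":0,"az":0,"grip":0.078},
  ],
)

```text
time_s: 16.5
position: [0.5978, -0.2026, 0.0555]
ee_rot: [0.566, 0.424, -0.566, 0.424]
contact_force: [0.1, -0.2, -0.7]
finger_gap: 0.813
```

```bash
python3 - <<'E'
from kin import *
st()
P,M=sq(cx=-.054,s=-1,z=.057); rows(P,M,1,grip=.0)
s=snap('side','s14.png')
cv2.imwrite('pics/c14.png',cv2.resize(s['image'][270:420,270:470,::-1],(800,600),interpolation=2))
E
```

```text
16.5 q [-0.5036  0.7504  1.5373  0.0004  0.854  -0.2186] p [ 0.5978 -0.2026  0.0555] F [ 0.1015 -0.2203 -0.7155] T [-0.0743  0.0921 -0.0104] gap 0.07070148145255535
# dist/row mm 1.6  deg/row 0.03
{"dx": -0.0015, "dy": 0.0002, "dz": -0.0002, "ax": -0.0005, "ay": -0.0003, "az": -0.0001, "grip": 0.0}
```

View pics/c14.png

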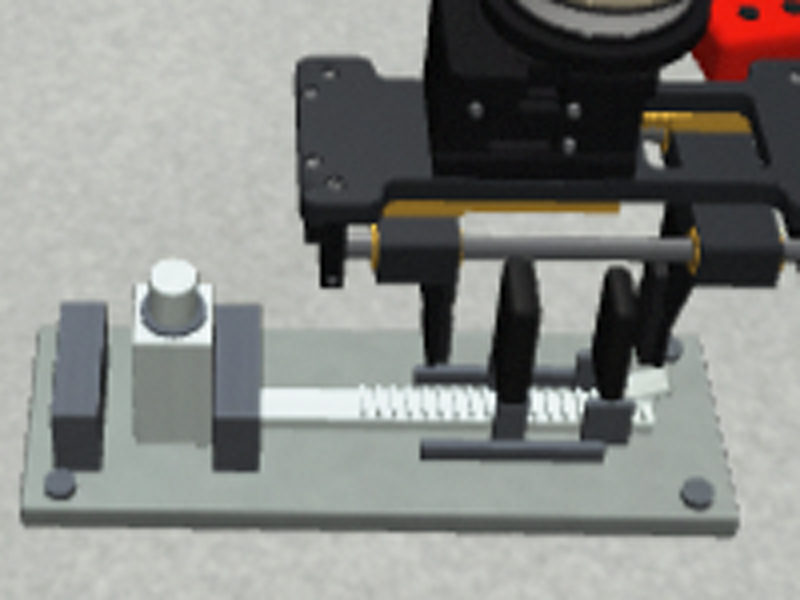

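Call:
carry_out(
  commands=[
    {"dx":0,"dy":0,"dz":0,"ax":0,"ay":0,"az":0,"grip":0.06},
    {"dx":0,"dy":0,"dz":0,"ax":0,"ay":0,"az":0,"grip":0.052},
    {"dx":0,"dy":0,"dz":0,"ax":0,"ay":0,"az":0,"grip":0.047},
    {"dx":0,"dy":0,"dz":0,"ax":0,"ay":0,"az":0,"grip":0.043},
    {"dx":0,"dy":0,"dz":0,"ax":0,"ay":0,"az":0,"grip":0.039},
    {"dx":0,"dy":0,"dz":0,"ax":0,"ay":0,"az":0,"grip":0.035},
    {"dx":0,"dy":0,"dz":0,"ax":0,"ay":0,"az":0,"grip":0.031},
    {"dx":0,"dy":0,"dz":0,"ax":0,"ay":0,"az":0,"grip":0.027},
    {"dx":0,"dy":0,"dz":0,"ax":0,"ay":0,"az":0,"grip":0.022},
    {"dx":0,"dy":0,"dz":0,"ax":0,"ay":0,"az":0,"grip":0.015},
    {"dx":0,"dy":0,"dz":0,"ax":0,"ay":0,"az":0,"grip":0.0},
    {"dx":0,"dy":0,"dz":0,"ax":0,"ay":0,"az":0,"grip":0.0},
  ],
)

```text
time_s: 17.55
position: [0.597, -0.2028, 0.0558]
ee_rot: [-0.566, -0.424, 0.566, -0.424]
contact_force: [-4.6, -0.6, 5.4]
finger_gap: 0.352
```

Call:
carry_out(
  commands=[
    {"dx":0,"dy":0,"dz":0,"ax":0,"ay":0,"az":0,"grip":0.0},
    {"dx":0,"dy":0,"dz":0,"ax":0,"ay":0,"az":0,"grip":0.0},
    {"dx":0,"dy":0,"dz":0,"ax":0,"ay":0,"az":0,"grip":0.0},
  ],
)

```text
time_s: 17.8
position: [0.597, -0.2028, 0.0558]
ee_rot: [-0.566, -0.424, 0.566, -0.424]
contact_force: [-4.8, 0.3, 6.0]
finger_gap: 0.349
```

```bash
python3 - <<'E'
from kin import *
st()
s=snap('side','s15.png')
cv2.imwrite('pics/c15.png',cv2.resize(s['image'][270:420,270:470,::-1],(800,600),interpolation=2))
E
```

```text
17.8 q [-0.5042  0.7495  1.538  -0.0007  0.855  -0.2185] p [ 0.597  -0.2028  0.0558] F [-4.8189  0.2543  5.9838] T [-0.3321  0.5492 -0.0904] gap 0.03038208165342449
```

View pics/c15.png

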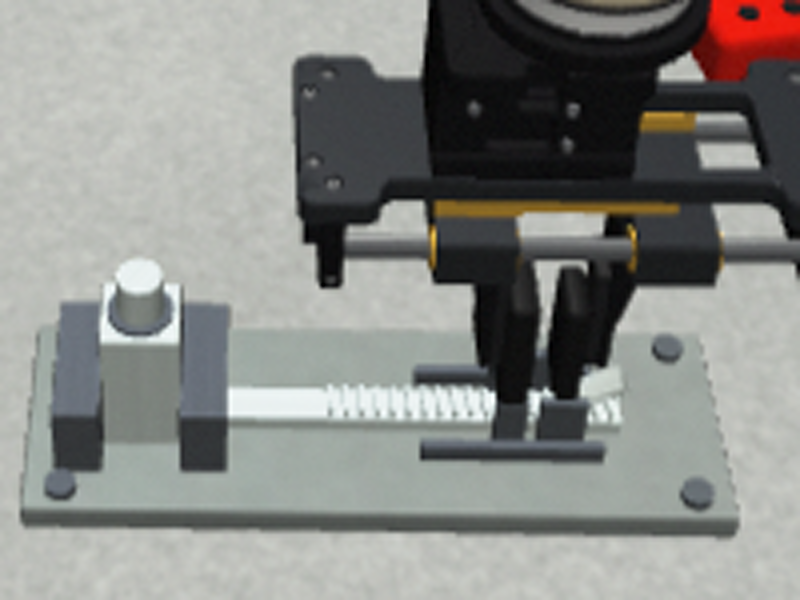

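Call:
carry_out(
  commands=[
    {"dx":0,"dy":0,"dz":0,"ax":0,"ay":0,"az":0,"grip":0.04},
    {"dx":0,"dy":0,"dz":0,"ax":0,"ay":0,"az":0,"grip":0.052},
    {"dx":0,"dy":0,"dz":0,"ax":0,"ay":0,"az":0,"grip":0.065},
    {"dx":0,"dy":0,"dz":0,"ax":0,"ay":0,"az":0,"grip":0.078},
    {"dx":0,"dy":0,"dz":0,"ax":0,"ay":0,"az":0,"grip":0.078},
    {"dx":0,"dy":0,"dz":0,"ax":0,"ay":0,"az":0,"grip":0.078},
    {"dx":0,"dy":0,"dz":0,"ax":0,"ay":0,"az":0,"grip":0.078},
    {"dx":0,"dy":0,"dz":0,"ax":0,"ay":0,"az":0,"grip":0.078},
  ],
)

```text
time_s: 18.52
position: [0.5976, -0.2024, 0.0553]
ee_rot: [0.566, 0.424, -0.566, 0.424]
contact_force: [-0.5, 0.4, -0.6]
finger_gap: 0.852
```

Call:
carry_out(
  commands=[
    {"dx":0,"dy":0,"dz":0,"ax":0,"ay":0,"az":0,"grip":0.06},
    {"dx":0,"dy":0,"dz":0,"ax":0,"ay":0,"az":0,"grip":0.052},
    {"dx":0,"dy":0,"dz":0,"ax":0,"ay":0,"az":0,"grip":0.047},
    {"dx":0,"dy":0,"dz":0,"ax":0,"ay":0,"az":0,"grip":0.042},
    {"dx":0,"dy":0,"dz":0,"ax":0,"ay":0,"az":0,"grip":0.037},
    {"dx":0,"dy":0,"dz":0,"ax":0,"ay":0,"az":0,"grip":0.032},
    {"dx":0,"dy":0,"dz":0,"ax":0,"ay":0,"az":0,"grip":0.025},
    {"dx":0,"dy":0,"dz":0,"ax":0,"ay":0,"az":0,"grip":0.015},
    {"dx":0,"dy":0,"dz":0,"ax":0,"ay":0,"az":0,"grip":0.0},
    {"dx":0,"dy":0,"dz":0,"ax":0,"ay":0,"az":0,"grip":0.0},
    {"dx":0,"dy":0,"dz":0,"ax":0,"ay":0,"az":0,"grip":0.0},
    {"dx":0,"dy":0,"dz":0,"ax":0,"ay":0,"az":0,"grip":0.0},
  ],
)

```text
time_s: 19.52
position: [0.6026, -0.2045, 0.0561]
ee_rot: [0.568, 0.42, -0.564, 0.427]
contact_force: [8.7, -1.3, -6.9]
finger_gap: 0.481
```

```bash
python3 - <<'E'
from kin import *
st()
s=snap('side','s16.png')
cv2.imwrite('pics/c16.png',cv2.resize(s['image'][270:420,270:470,::-1],(800,600),interpolation=2))
E
```

```text
19.5167 q [-0.5033  0.7511  1.5322  0.0022  0.8469 -0.2185] p [ 0.6026 -0.2045  0.0561] F [ 8.6631 -1.2736 -6.9328] T [-0.2179 -1.2162 -0.0052] gap 0.041849051778231706
```

View pics/c16.png

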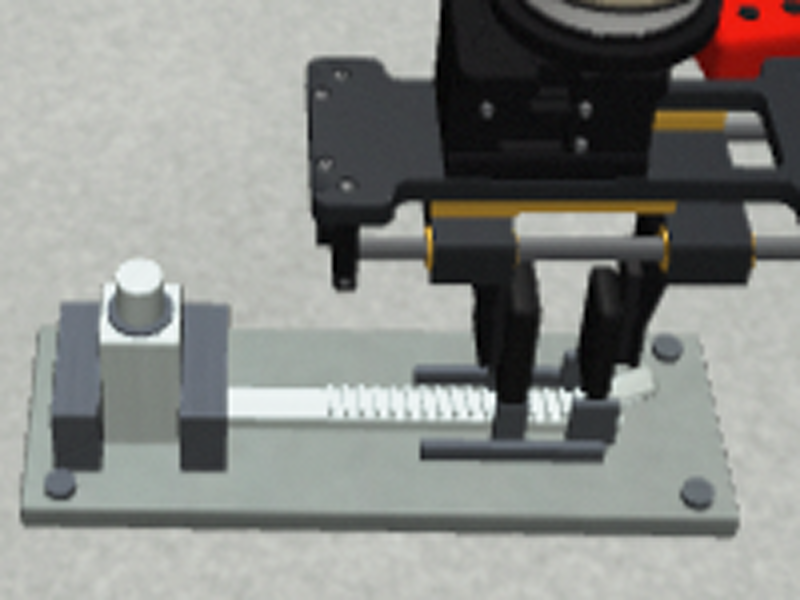

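Call:
carry_out(
  commands=[
    {"dx":0,"dy":0,"dz":0,"ax":0,"ay":0,"az":0,"grip":0.048},
    {"dx":0,"dy":0,"dz":0,"ax":0,"ay":0,"az":0,"grip":0.055},
    {"dx":0,"dy":0,"dz":0,"ax":0,"ay":0,"az":0,"grip":0.065},
    {"dx":0,"dy":0,"dz":0,"ax":0,"ay":0,"az":0,"grip":0.075},
    {"dx":0,"dy":0,"dz":0,"ax":0,"ay":0,"az":0,"grip":0.078},
    {"dx":0,"dy":0,"dz":0,"ax":0,"ay":0,"az":0,"grip":0.078},
    {"dx":0,"dy":0,"dz":0,"ax":0,"ay":0,"az":0,"grip":0.078},
    {"dx":0,"dy":0,"dz":0,"ax":0,"ay":0,"az":0,"grip":0.078},
    {"dx":-0.01,"dy":0,"dz":0,"ax":0,"ay":0,"az":0,"grip":0.078},
    {"dx":-0.025,"dy":0,"dz":0,"ax":0,"ay":0,"az":0,"grip":0.078},
    {"dx":-0.035,"dy":0,"dz":0,"ax":0,"ay":0,"az":0,"grip":0.078},
    {"dx":-0.035,"dy":0,"dz":0,"ax":0,"ay":0,"az":0,"grip":0.078},
  ],
)

```text
time_s: 20.57
position: [0.5971, -0.2025, 0.1614]
ee_rot: [-0.566, -0.424, 0.566, -0.423]
contact_force: [-0.1, -0.8, 0.1]
finger_gap: 0.895
```

Call:
carry_out(
  commands=[
    {"dx":-0.035,"dy":0.03,"dz":0,"ax":0,"ay":0,"az":0,"grip":0.08},
    {"dx":-0.02,"dy":0.035,"dz":-0.02,"ax":0,"ay":0,"az":0,"grip":0.08},
    {"dx":0,"dy":0.02,"dz":-0.035,"ax":0,"ay":0,"az":0,"grip":0.08},
    {"dx":0,"dy":0,"dz":-0.04,"ax":0,"ay":0,"az":0,"grip":0.08},
    {"dx":0,"dy":0,"dz":-0.04,"ax":0,"ay":0,"az":0,"grip":0.08},
    {"dx":0,"dy":0,"dz":-0.03,"ax":0,"ay":0,"az":0,"grip":0.08},
    {"dx":0,"dy":0,"dz":0,"ax":0,"ay":0,"az":0,"grip":0.08},
    {"dx":0,"dy":0,"dz":0,"ax":0,"ay":0,"az":0,"grip":0.08},
  ],
)

```text
time_s: 21.23
position: [0.7204, -0.066, 0.2114]
ee_rot: [0.565, 0.424, -0.565, 0.425]
contact_force: [-0.4, -0.4, 1.0]
finger_gap: 0.919
```

```bash
python3 - <<'E'
from kin import *
st()
s=snap('side','s17.png');t=snap('top','t17.png')
cv2.imwrite('pics/c17.png',cv2.resize(s['image'][310:420,265:485,::-1],(800,400),interpolation=2))
cv2.imwrite('pics/c17t.png',cv2.resize(t['image'][170:340,390:520,::-1],(458,600),interpolation=2))
E
```

```text
21.2333 q [-0.2451  0.6766  1.168  -0.0006  1.2956  0.0366] p [ 0.7204 -0.066   0.2114] F [-0.4092 -0.447   0.9513] T [-0.08    0.07   -0.0302] gap 0.07995941830330335
```

View pics/s17.png

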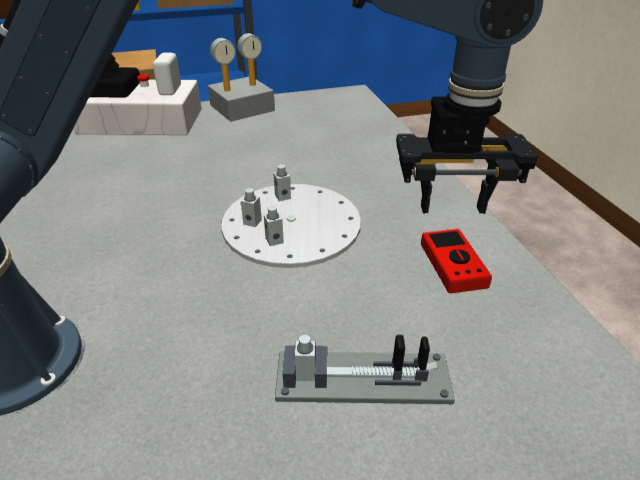

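View pics/c17.png

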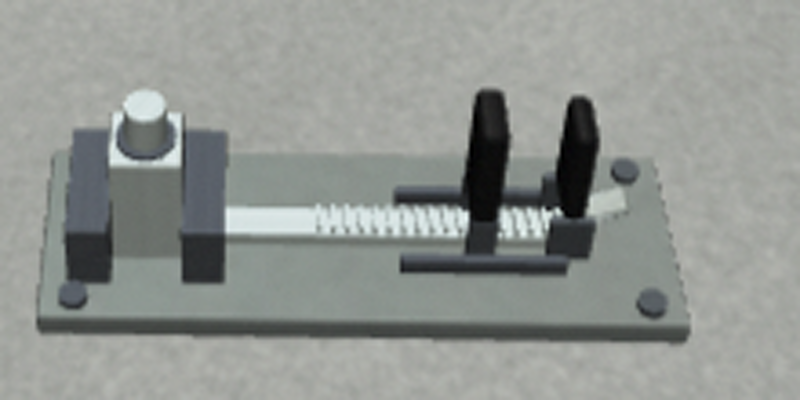

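View pics/c17t.png

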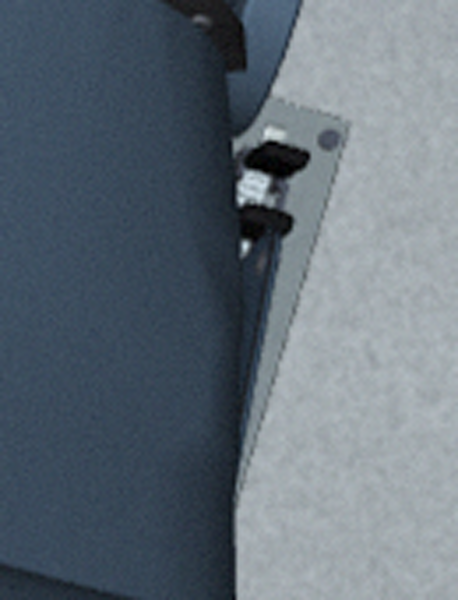

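Call:
carry_out(
  commands=[
    {"dx":0,"dy":0,"dz":-0.03,"ax":0,"ay":0,"az":0,"grip":0.08},
    {"dx":0,"dy":0,"dz":-0.04,"ax":0,"ay":0,"az":0,"grip":0.08},
    {"dx":0,"dy":0,"dz":-0.04,"ax":0,"ay":0,"az":0,"grip":0.08},
    {"dx":0,"dy":0,"dz":-0.03,"ax":0,"ay":0,"az":0,"grip":0.08},
    {"dx":0,"dy":0,"dz":0,"ax":0,"ay":0,"az":0,"grip":0.08},
    {"dx":0,"dy":0,"dz":0,"ax":0,"ay":0,"az":0,"grip":0.08},
  ],
)

```text
time_s: 21.83
position: [0.7598, 0.066, 0.2108]
ee_rot: [0.566, 0.423, -0.566, 0.425]
contact_force: [0.1, 0.4, -0.5]
finger_gap: 0.916
```

```bash
python3 - <<'E'
from kin import *
st()
t=snap('top','t18.png')
cv2.imwrite('pics/c18t.png',cv2.resize(t['image'][170:340,390:520,::-1],(458,600),interpolation=2))
E
```

```text
21.8333 q [-0.0589  0.7366  1.0448 -0.0012  1.359   0.2258] p [0.7598 0.066  0.2108] F [ 0.0603  0.3572 -0.5095] T [-0.128   0.0851 -0.0528] gap 0.07972171455822849
```

View pics/c18t.png

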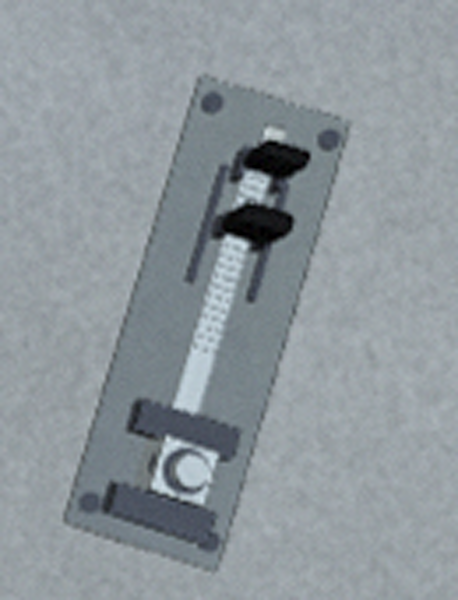

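```bash
python3 - <<'E'
from h import *
print(order.sign_off())
E
```

```text
the job is handed in; nothing more can be done
None
```

The toppled valve now stands spigot up in the bench clamp, held between the jaws. The job was handed in at about 22 s.

**What I did:** I lifted the valve off the turntable, stood it on the bed and let go. I then squeezed the trigger five times between the gripper's fingers and backed the arm well clear.

**Last checks:**
- **Clamp:** the fourth squeeze closed the jaw on the valve. The fifth stopped short after about 6 mm of trigger travel, with the jaw no longer moving.
- **Valve:** the final side and top pictures show it upright and, by eye, flush and square between both jaw faces. Its offset from the middle of the jaws was measured only before clamping, at about 1 mm or less.
- **Trigger:** I pictured it fully released after squeezes 1, 2, 3 and 5. I took no picture after squeeze 4, only a gripper reading that the fingers had opened wide enough.
- **Turntable:** the other three valves are still standing.
- **Forces:** wrist readings stayed under about 12 N, and I saw no unwanted contact.

**Disagreement:** before clamping, the two cameras differed by about 2 mm on the valve's sideways position (−0.9 against +1.1 mm) and by about 4° on its turn. The jaws appear to have squared it up since.

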